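# Turn a control panel over in its rework frame, lock it and weight its bonded strips

## Task

Turn the control panel in the rework frame over about its long axis until it lies level against its stop with the circuit side (green, with pale strips) facing up, then lock the frame by turning the red knob clockwise to its stop. Only once it is locked, take every dark metal weight bar from the rack - they are packed too tightly to grip, so slide them out of the row for finger room as needed - and lay each along the middle of a pale strip of its own (any strip; there are three or four weights and four strips). Leave the panel level and locked, and do not disturb the bottle, the beaker or the screwdriver.

Things in the scene. Friction and masses are not known exactly. Their poses are not given: they have to be found in the camera images.
- frame: Fixed rework frame: grey base 110 x 310 x 8 mm, two aluminium posts (tops at 112 mm) at y = +-142 mm and a grey knob block at y = 180 mm (50 mm square, 102 mm high). Origin: centre of the underside, on the bench. y runs along the panel's long axis towards the knob, z up, x roughly away from the robot (yaw at most 0.2 rad).
- panel (a joint): Panel angle (rad) about its long axis (along the frame's y, 100 mm above the bench). 0 = level on its stop, strips up; 1.57 = upright, strips facing the frame's -x (robot). Starts 1.9 to 2.5: its upper edge leans towards the robot; push that edge away (+x) and down, to become the far edge at 0. Stays where left (friction 0.25 N m, 5 N at 50 mm). Limits 0 and 2.7.
- panel_axis (a point): Middle of the panel, on its turning axis. It turns with the panel: y along the long axis, x across the panel towards the edge that is raised at the start, z out of the circuit side. The panel is 130 mm (x) x 250 mm (y) x 10 mm thick (z from -5 to +5 mm), with an aluminium rim 6 mm wide, from z = -9 mm; flush with the circuit side on the long edges, up to z = +9 mm at the two ends.
- lock (a joint): Angle (rad) of the red lock knob on a vertical axis: 0 = loose, grows as it turns clockwise seen from above, 1.3 = stop = locked (anything above 1.1 counts). Starts between 0 and 0.15. It stays where it is left (friction 0.06 N m).
- lock_grip (a point): On the knob's axis, at the height to grip it: a red bar on top of the knob, 53 x 14 mm, 32 mm high, its top 7 mm above this point (146 mm above the bench). It turns with the knob: the bar lies along this point's x, so the fingers close along its y.
- rack: Fixed grey plate 230 x 160 x 6 mm (x from -160 to +70 mm), two blue cheeks (90 x 10 mm, tops at 27 mm) at y = +-73 mm. Origin: on the bench under the middle of the row. Weights lie side by side along y, each along x, 32.5 mm pitch, 2 mm gaps; to the -x side (robot) the plate is free: push their far ends to slide them out. Yaw at most 0.2 rad.
- weight_a: Dark metal (aluminium) weight with orange ends, square bar 100 x 30 x 30 mm, 0.2 to 0.32 kg; may be absent. Origin: its centre; x along its length. All four long faces are alike.
- weight_b: Dark metal (aluminium) weight with orange ends, square bar 100 x 30 x 30 mm, 0.2 to 0.32 kg; may be absent. Origin: its centre; x along its length. All four long faces are alike.
- weight_c: Dark metal (aluminium) weight with orange ends, square bar 100 x 30 x 30 mm, 0.2 to 0.32 kg; may be absent. Origin: its centre; x along its length. All four long faces are alike.
- weight_d: Dark metal (aluminium) weight with orange ends, square bar 100 x 30 x 30 mm, 0.2 to 0.32 kg; may be absent. Origin: its centre; x along its length. All four long faces are alike.
- strip0 (a point): Where the centre of a weight lies when it rests centred on pale strip 0 (36 x 106 mm) of the panel, which is 15 mm above the circuit side (20 mm from the turning axis), at y = -84 mm along the panel. x along the strip (across the panel), z out of the circuit side; it turns with the panel.
- strip1 (a point): Where the centre of a weight lies when it rests centred on pale strip 1 (36 x 106 mm) of the panel, which is 15 mm above the circuit side (20 mm from the turning axis), at y = -28 mm along the panel. x along the strip (across the panel), z out of the circuit side; it turns with the panel.
- strip2 (a point): Where the centre of a weight lies when it rests centred on pale strip 2 (36 x 106 mm) of the panel, which is 15 mm above the circuit side (20 mm from the turning axis), at y = 28 mm along the panel. x along the strip (across the panel), z out of the circuit side; it turns with the panel.
- strip3 (a point): Where the centre of a weight lies when it rests centred on pale strip 3 (36 x 106 mm) of the panel, which is 15 mm above the circuit side (20 mm from the turning axis), at y = 84 mm along the panel. x along the strip (across the panel), z out of the circuit side; it turns with the panel.
- bottle: Bystander: white bottle, 64 mm across, 150 mm tall. Origin: centre of its underside.
- beaker: Bystander: open glass beaker, 72 mm across, 85 mm tall. Origin: centre of its underside.
- screwdriver: Bystander: screwdriver lying on the bench, about 150 mm long. Origin: middle of its underside, x along it.
Things that resemble listed ones, but are neither listed nor needed, are in the scene too. What is shaped like the weight_a but brown is not meant. Leave any purple look-alike of the weight_d alone.

How it is judged:
On the way, in this order (a step that is already met when the one before it is completed fails the run):
1. the panel lies level, circuit side up (value of joint panel below 0.06 rad), for 0.2 s.
2. the lock knob is turned to locked with the panel level (value of joint lock above 1.1 rad and value of joint panel below 0.06 rad), for 0.2 s.
At the end, for the whole second after the job is handed in: The panel is within 0.06 rad of level with the circuit side up, the lock knob is past 1.1 rad, and every weight present lies at rest with its centre within 11 mm of a strip's own place and its length within 0.15 rad of the strip's (all of step 2 and (distance between weight_a and strip0 below 0.011 m or distance between weight_a and strip1 below 0.011 m or distance between weight_a and strip2 below 0.011 m or distance between weight_a and strip3 below 0.011 m) and angle between the x axis of each of weight_a, weight_b, weight_c, weight_d and the x axis of strip0, either way round below 0.15 rad and linear speed of each of weight_a, weight_b, weight_c, weight_d below 0.02 m/s and (distance between weight_b and strip0 below 0.011 m or distance between weight_b and strip1 below 0.011 m or distance between weight_b and strip2 below 0.011 m or distance between weight_b and strip3 below 0.011 m) and (distance between weight_c and strip0 below 0.011 m or distance between weight_c and strip1 below 0.011 m or distance between weight_c and strip2 below 0.011 m or distance between weight_c and strip3 below 0.011 m) and (distance between weight_d and strip0 below 0.011 m or distance between weight_d and strip1 below 0.011 m or distance between weight_d and strip2 below 0.011 m or distance between weight_d and strip3 below 0.011 m)); the robot touches nothing.
It fails at once if a weight is on the panel while the frame is not locked (value of joint lock below 1 rad and ((contact force between weight_a and frame above 0.5 N and height (world z) of weight_a above 0.08 m) or (contact force between weight_b and frame above 0.5 N and height (world z) of weight_b above 0.08 m) or (contact force between weight_c and frame above 0.5 N and height (world z) of weight_c above 0.08 m) or (contact force between weight_d and frame above 0.5 N and height (world z) of weight_d above 0.08 m))).
It fails at once if the bottle is moved more than 30 mm (distance of bottle from where it was at the start of the episode above 0.03 m).
It fails at once if the beaker is moved more than 30 mm (distance of beaker from where it was at the start of the episode above 0.03 m).
It fails at once if the screwdriver is moved more than 30 mm (distance of screwdriver from where it was at the start of the episode above 0.03 m).
Of weight_a, weight_b, weight_c, weight_d only 3 to 4 are there at a start; the rules pass over those that are not, and their reading is None.
At some moment in a run one of weight_a, weight_b, weight_c, weight_d may be knocked a few centimetres aside while the robot is not near it.
Once in a run the grip may slacken for a moment while it holds something.
It also fails if it takes over 210 s, if anything falls off the work surface, if the arm or the gripper's body presses on something with over 40 N, if the wrist force passes 120 N, or if a joint passes its speed limit or range.

## Robot

A 6-joint arm with a two-finger parallel gripper is mounted at the origin on the work surface. World frame = base frame: x ahead of the robot, y to its left, z up, the work surface at z = 0. Lengths are in m, angles in rad, forces in N, time in s.
With the tool pointing down it reaches from about 0.25 to 0.725 m from the base axis. Payload 4 kg.
Tool frame: the origin (TCP) lies where the fingers leave the gripper's body, on its centre line; the fingertips stand 73 mm ahead of it and the grasp point (between the pads) lies 54 mm ahead of it (bot.tip_reach is the z of the fingertips in the tool frame, in m); z points along the fingers, x is the direction in which the jaws open and shut, and the axes are right-handed (so a half turn about z gives the same grasp; the last joint's range is limited). The gripper opens to 85 mm and grips with 20 to 120 N. Pads are 22 mm wide; open, the fingers measure 114 mm over their backs; the gripper's body (76 mm by 85 mm) begins 54 mm behind the grasp point. The pads swing forward as they close: fully open they stand 13 mm farther back than shut.
Start: joints at [1.135, 0.241, 0.005, 1.335, 0, 1.571], TCP at [0.211, 0.453, 0.304] pointing down, gripper open.
Joint ranges: [-2.72, 2.72], [-1.05, 1.87], [-1.09, 1.28], [-1.99, 2.15], [-1.42, 1.44], [-3.14, 3.14]. Speed limits (rad/s): [2.79, 2.79, 3.14, 3.14, 3.14, 3.14].

## Interface

Orientations are given as a unit quaternion [x, y, z, w].
In Python, from workcell import bot, vision, job_done gives the robot as it stands.
- The arm moves only by the tool drive_tool, never from a script. Its argument "steps" is one flat list of numbers, 7 for each row, row after row: the shift along the tool's x, y, z in m, then the turn, a rotation vector about the tool's x, y, z in degrees, then the closure, from -1 (fully open) to 1 (shut). A call has 1 to 8 rows; each row shifts and turns the commanded pose from where the row before left it, along the tool's axes as they then stand; what a row does not reach is not made up. A row lasts 1/12 s, in which the tool goes at most 41.7 mm and 7.16 degrees, less where a joint would pass 70% of its speed; a pose out of reach is approached as far as the arm can. A call is refused whole if a number of a shift passes 0.0417 or a number of a turn 7.16, either way. A call with a gripper value outside its range is refused whole. The fingers move at their own pace and stop on an object; the grip force is fixed at half the most. Time passes only in rows, so rows that do not move let the fingers close. It gives the time, the measured TCP pose, the force and the opening at its end, in the units of the state.
- bot.get_obs(): the state, without advancing time (a new reading comes with each control period).
- vision.camera(name): name is "side" or "top"; returns (picture, depth): 400x640x3 uint8, red, green, blue; 400x640 float32, m along the optical axis (not along the pixel's ray), 0 where there is no reading.
- vision.camera_model(name): a dict with "mtx" (3x3 intrinsics, pixels), "rvec" (rotation vector, rad) and "tvec" (3), from world to camera coordinates, as OpenCV has them. Camera axes: x right, y down, z forward; pixel columns grow to the right and rows downward; lengths in m; the calibration is good to about 2 mm. A picture is of the moment at which its call begins. camera_model takes no time and is no camera call.
- job_done(): hands the job in, once; it reports no verdict.
The state is a dict: "clock": time; "joint_pos": joint angles; "joint_vel": joint speeds; "tau": joint torques, N m; "eef_pos": TCP position; "tool_rot": TCP orientation; "ft_force": force on the tool from outside, world axes, zero at the start; "ft_torque": the same for the moment, N m; "grip_width": finger opening in m.
Only numpy, scipy, OpenCV 4.12 (cv2) and the standard library are available. Lean on these libraries where they do the work, as an engineer would, in place of code of your own. Each camera call takes 0.05 s, during which the arm holds its last target.

## Working session

There is one attempt and no reset: what is moved stays moved. The work goes in short steps, Python scripts to look and compute and a tool call to move; the robot and the scene stay as the last step left them, time stands still between calls to the robot, and variables do not carry over. Pictures are saved under pics/ and viewed, and the job is handed in when it is done.

Besides the shell and the picture viewer there is one more tool, called after "Request:" as name(argument=value, ...) on one line, values as JSON. drive_tool: Moves the arm, as the interface text tells. Its arguments: {"type":"object","properties":{"steps":{"type":"array"}},"required":["steps"]}

```bash
ls; mkdir -p pics; cat > h.py <<'E'
import numpy as np, cv2
from scipy.spatial.transform import Rotation as R
from workcell import bot, vision, job_done
def cam(n):
    m=vision.camera_model(n); K=np.array(m['mtx'],float); Rm=cv2.Rodrigues(np.array(m['rvec'],float))[0]; t=np.array(m['tvec'],float).ravel()
    return K,Rm,t
def ray(n,u,v):
    K,Rm,t=cam(n); d=Rm.T@np.linalg.inv(K)@np.array([u,v,1.]); c=-Rm.T@t; return c,d
def onz(n,u,v,z):
    c,d=ray(n,u,v); return c+d*(z-c[2])/d[2]
def proj(n,p):
    K,Rm,t=cam(n); q=K@(Rm@np.array(p,float)+t); return q[:2]/q[2]
def cloud(n,depth):
    K,Rm,t=cam(n); h,w=depth.shape; v,u=np.mgrid[:h,:w]
    P=np.stack([(u-K[0,2])/K[0,0]*depth,(v-K[1,2])/K[1,1]*depth,depth],-1)
    return (P-t)@Rm
def save(n,img,crop=None,s=1):
    if crop: img=img[crop[1]:crop[3],crop[0]:crop[2]]
    img=cv2.resize(img,None,fx=s,fy=s,interpolation=cv2.INTER_CUBIC)
    cv2.imwrite('pics/'+n+'.png',img[:,:,::-1])
E
python3 - <<'E'
from h import *
for n in('side','top'):
    i,d=vision.camera(n); save(n+'0',i); np.save(n+'_d.npy',d); np.save(n+'_i.npy',i)
    K,Rm,t=cam(n); print(n,K.round(1).tolist(),(-Rm.T@t).round(3),Rm.round(2).tolist())
o=bot.get_obs(); print(o)
E
```

```text
pics
side [[504.2, 0.0, 307.9], [0.0, 504.2, 194.8], [0.0, 0.0, 1.0]] [ 0.237 -0.957  0.808] [[0.94, -0.34, 0.02], [-0.18, -0.53, -0.83], [0.29, 0.78, -0.56]]
top [[385.6, 0.0, 320.8], [0.0, 385.6, 196.6], [0.0, 0.0, 1.0]] [0.535 0.002 1.144] [[0.02, -1.0, -0.0], [-1.0, -0.02, -0.05], [0.05, 0.0, -1.0]]
{'clock': 0.1, 'joint_pos': array([1.13499091e+00, 2.41370524e-01, 3.88378216e-03, 1.33519181e+00,
       8.69617665e-06, 1.57077048e+00]), 'joint_vel': array([ 0.00060936, -0.0015043 ,  0.00365969, -0.0003003 ,  0.00098276,
        0.0015195 ]), 'tau': array([ 5.41368518e-04, -3.73137796e+01,  2.53009629e+01,  1.08679765e-02,
       -8.89839328e-06,  9.03025665e-06]), 'eef_pos': array([0.21089377, 0.45289075, 0.30309489]), 'tool_rot': array([ 8.43242549e-01,  5.37532434e-01, -7.95936074e-04,  5.02191278e-04]), 'ft_force': array([ 0.06612967,  0.15497838, -0.75867663]), 'ft_torque': array([-0.07227047, -0.01554421, -0.00409255]), 'grip_width': 0.08526116322165268}
```

View pics/side0.png

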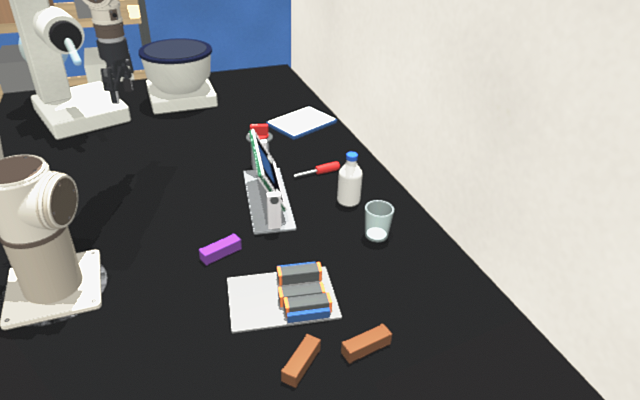

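View pics/top0.png

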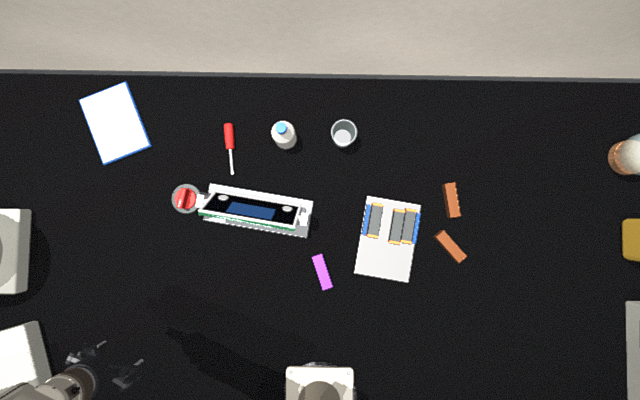

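```bash
python3 - <<'E'
from h import *
i=np.load('top_i.npy'); s=np.load('side_i.npy')
a=cv2.resize(i[175:295,160:330],None,fx=4.6,fy=4.6,interpolation=cv2.INTER_CUBIC); save('c1',a)
save('c2',i,(340,180,440,300),5); save('c3',s,(200,100,360,340),2.4)
E
```

```text
(no output)
```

View pics/c1.png

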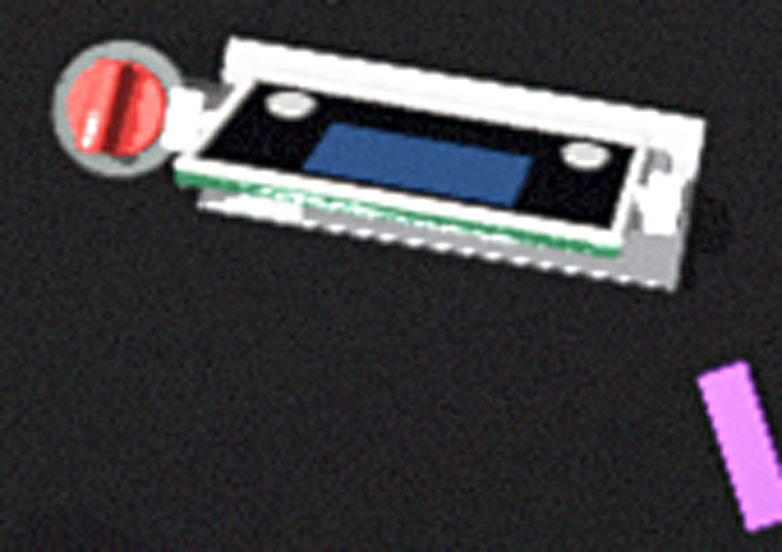

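View pics/c2.png

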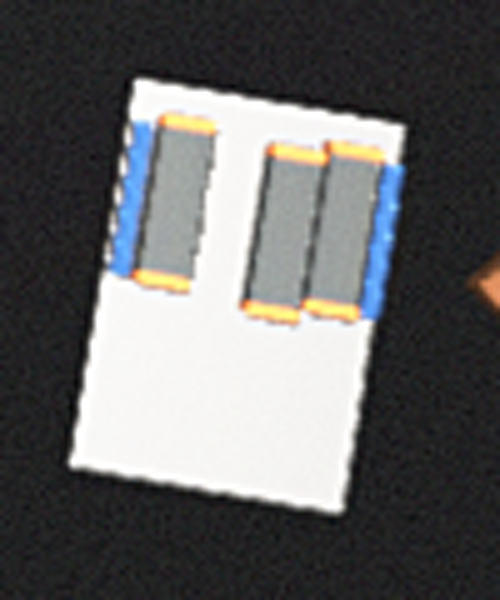

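View pics/c3.png

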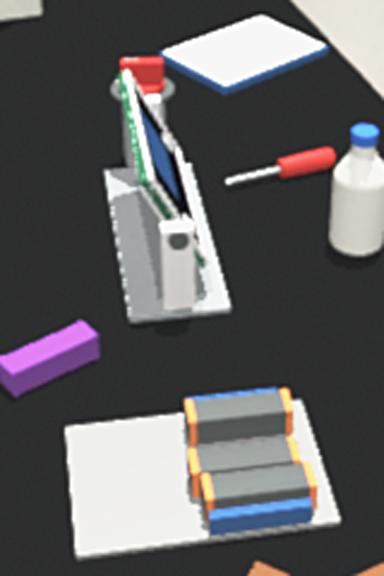

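```bash
python3 - <<'E'
from h import *
i=np.load('top_i.npy'); d=np.load('top_d.npy'); C=cloud('top',d)
s=np.load('side_i.npy'); sd=np.load('side_d.npy'); S=cloud('side',sd)
# frame base
for nm,u,v in [('farL',210,183.7),('farR',312.8,200.7),('nearR',307.4,238)]:
    print(nm,onz('top',u,v,.008).round(4))
hsv=cv2.cvtColor(i,cv2.COLOR_RGB2HSV)
red=((hsv[...,0]<6)|(hsv[...,0]>174))&(hsv[...,1]>120)&(hsv[...,2]>90); red[:, :165]=0; red[:,210:]=0
v,u=np.where(red&(np.arange(400)[:,None]<230)&(np.arange(400)[:,None]>180)); print('red',u.mean(),v.mean(),len(u)); print(C[v,u,2].round(3)[::8])
t=C[v,u]; hi=t[t[:,2]>.135]; print('bar',len(hi),hi.mean(0).round(4), onz('top',u.mean(),v.mean(),.13).round(4))
q=hi[:,:2]-hi[:,:2].mean(0); w,V=np.linalg.eigh(q.T@q); print('barang',np.degrees(np.arctan2(V[1,1],V[0,1])),np.sqrt(w/len(q)))
# weights: orange ends
org=(hsv[...,0]>8)&(hsv[...,0]<28)&(hsv[...,1]>110)&(hsv[...,2]>150)
n,l,st,c=cv2.connectedComponentsWithStats(org.astype(np.uint8))
for k in range(1,n):
    if st[k,4]>5 and 340<c[k][0]<440 and 190<c[k][1]<250: print('orange',c[k].round(1),st[k],onz('top',*c[k],.036).round(4), C[l==k][:,2].round(3)[:6])
# rack plate corners from crop
for nm,u,v in [('FL',135,78),('FR',405,127),('NR',343,513),('NL',70,467)]:
    print(nm,onz('top',340+u/5,180+v/5,.006).round(4))
# side clouds of knob
E
```

```text
farL [0.6207 0.3315 0.008 ]
farR [0.5752 0.0269 0.008 ]
nearR [0.4654 0.0409 0.008 ]
red 184.98239436619718 197.83450704225353 284
[0.145 0.146 0.116 0.123 0.143 0.117 0.147 0.117 0.145 0.113 0.145 0.117
 0.147 0.117 0.147 0.116 0.113 0.126 0.116 0.129 0.115 0.115 0.145 0.116
 0.133 0.116 0.115 0.137 0.115 0.116 0.136 0.116 0.125 0.109 0.117 0.117]
bar 91 [0.5762 0.3644 0.1441] [0.5732 0.361  0.13  ]
barang 170.09314837090088 [0.00453812 0.01517417]
orange [378.7 204.6] [377 204   4   2   7] [ 0.566  -0.1634  0.036 ] [0.035 0.035 0.035 0.039 0.038 0.034]
orange [397.3 210.1] [393 209   9   3  15] [ 0.5511 -0.217   0.036 ] [0.035 0.036 0.041 0.02  0.037 0.034]
orange [408.9 210.2] [403 209  13   4  27] [ 0.5512 -0.2503  0.036 ] [0.028 0.036 0.037 0.038 0.034 0.039]
orange [368.6 235.3] [367 234   5   3   7] [ 0.4776 -0.1351  0.036 ] [0.037 0.037 0.039 0.037 0.037 0.035]
orange [375.2 236.8] [373 236   5   2   6] [ 0.4735 -0.154   0.036 ] [0.034 0.032 0.037 0.036 0.038 0.037]
orange [401.1 241.7] [389 240  23   5  49] [ 0.4607 -0.2284  0.036 ] [0.037 0.043 0.038 0.037 0.04  0.034]
FL [ 0.5928 -0.133   0.006 ]
FR [ 0.5664 -0.2927  0.006 ]
NR [ 0.34   -0.2573  0.006 ]
NL [ 0.3641 -0.0973  0.006 ]
```

```bash
cat > meas.py <<'E'
from h import *
def panel(C,S,axis=(.5435,.187),yaw=-.15):
    ex=np.array([np.cos(yaw),np.sin(yaw)]);ey=np.array([-np.sin(yaw),np.cos(yaw)])
    out=[]
    for X in (C,S):
        P=X.reshape(-1,3); l=P[:,:2]-axis; a=l@ex; b=l@ey
        m=(abs(b)<.115)&(abs(a)<.075)&(P[:,2]>.025)&(P[:,2]<.2)
        out.append(np.c_[a[m],b[m],P[m,2]])
    return out
def weights(i,C):
    hsv=cv2.cvtColor(i,cv2.COLOR_RGB2HSV)
    return hsv
E
python3 - <<'E'
from meas import *
i=np.load('top_i.npy'); d=np.load('top_d.npy'); C=cloud('top',d)
s=np.load('side_i.npy'); sd=np.load('side_d.npy'); S=cloud('side',sd)
for nm,P in zip(('top','side'),panel(C,S)):
    P=P[P[:,2]>.06]
    # robust plane
    m=np.ones(len(P),bool)
    for _ in range(6):
        c=P[m].mean(0); U,w,V=np.linalg.svd(P[m]-c,full_matrices=False); n=V[2]; r=(P-c)@n; m=abs(r)<.006
    if n[0]<0:n=-n
    print(nm,len(P),m.sum(),n.round(3),c.round(4),'theta',np.arctan2(n[0],-n[2]),'yawerr',np.arctan2(n[1],n[0]), 'zmax',np.percentile(P[m][:,2],99),'a at zmax',P[P[:,2]>np.percentile(P[:,2],96)].mean(0).round(3), 'axis a at z=.1',c[0]+n[2]/n[0]*(c[2]-.1))
# post tops
ey=np.array([np.sin(.15),np.cos(.15)]);ex=np.array([np.cos(.15),-np.sin(.15)])
for X,nm in((C,'top'),(S,'side')):
    P=X.reshape(-1,3); l=P[:,:2]-(.5435,.187); a=l@ex;b=l@ey
    for lo,hi in((.13,.157),(-.157,-.13)):
        m=(b>lo)&(b<hi)&(abs(a)<.03)&(abs(P[:,2]-.112)<.006); print(nm,m.sum(),a[m].mean().round(4),b[m].mean().round(4),P[m].mean(0).round(4),a[m].std().round(4),b[m].std().round(4))
    m=(abs(a)<.07)&(abs(b)<.165)&(abs(P[:,2]-.008)<.006); print('base',a[m].min(),np.percentile(a[m],[2,98]).round(4),np.percentile(b[m],[2,98]).round(4))
    # far edge line fit
    bins=np.arange(-.13,.14,.02); e=[(bb+.01,np.percentile(a[m&(b>bb)&(b<bb+.02)],97)) for bb in bins if (m&(b>bb)&(b<bb+.02)).sum()>5]; e=np.array(e)
    print(np.polyfit(e[:,0],e[:,1],1).round(4))
    m=(P[:,2]>.138)&(P[:,2]<.152)&(b>.15)&(b<.21)&(abs(a)<.04); print('knob',m.sum(),P[m].mean(0).round(4),a[m].mean(),b[m].mean())
E
```

```text
top 2068 1926 [ 0.884 -0.006  0.468] [-0.0012 -0.0005  0.1181] theta 2.0574229871729957 yawerr -0.006618048482543427 zmax 0.16294532073636528 a at zmax [-0.022  0.001  0.163] axis a at z=.1 0.008437696757821694
side 669 608 [ 0.88  -0.006  0.474] [-0.0042 -0.0014  0.1234] theta 2.0649206694401903 yawerr -0.006824783893740538 zmax 0.163840122559794 a at zmax [-0.023 -0.008  0.164] axis a at z=.1 0.008474936083450471
top 127 0.0031 0.1467 [0.5685 0.3316 0.1111] 0.0119 0.007
top 92 0.0011 -0.1403 [0.5236 0.0481 0.1114] 0.0092 0.0059
base -0.06981327268895529 [-0.0658  0.065 ] [-0.1553  0.1544]
[0.034  0.0612]
knob 120 [0.5731 0.3659 0.1451] 0.00251164665019016 0.18127354948330324
side 36 0.0107 0.1465 [0.576  0.3302 0.1116] 0.0113 0.0081
side 91 -0.0004 -0.1444 [0.5215 0.0443 0.1116] 0.0096 0.0063
base -0.06998953664272992 [-0.0668  0.0653] [-0.1587  0.15  ]
[0.0128 0.0625]
knob 77 [0.5717 0.3627 0.1447] 0.001636780281328948 0.17797758136571384
```

```bash
cat >> h.py <<'E'
FO=np.array([.546,.187]);FY=-.157
RO=np.array([.5105,-.202]);RY=-.158
def loc2w(O,yaw,a,b): return O+np.array([np.cos(yaw)*a-np.sin(yaw)*b,np.sin(yaw)*a+np.cos(yaw)*b])
def w2loc(O,yaw,p):
    d=np.array(p)[:2]-O; return np.array([np.cos(yaw)*d[0]+np.sin(yaw)*d[1],-np.sin(yaw)*d[0]+np.cos(yaw)*d[1]])
def down(phi): return R.from_matrix(np.array([[np.cos(phi),np.sin(phi),0],[np.sin(phi),-np.cos(phi),0],[0,0,-1]]))
def delta(pos,phi,start=None):
    "total move in current tool axes, turn in deg, distance"
    o=bot.get_obs(); r0=R.from_quat(o['tool_rot']) ; p0=o['eef_pos']
    if start: p0,r0=np.array(start[0]),down(start[1])
    r1=down(phi); d=np.array(pos)-p0
    rv=np.degrees((r0.inv()*r1).as_rotvec())
    n=int(max(np.ceil(np.linalg.norm(d)/.0416),np.ceil(np.linalg.norm(rv)/7.1),1))
    print('n',n,'tot mm start axes',(r0.inv().apply(d)*1000).round(1),'end axes',(r1.inv().apply(d)*1000).round(1),'turn',rv.round(2),'phi0',np.degrees(np.arctan2(*(r0.as_matrix()[:2,0][::-1]))).round(1))
    return d,rv
def st():
    o=bot.get_obs(); r=R.from_quat(o['tool_rot']).as_matrix()
    print('t',round(o['clock'],2),'pos',o['eef_pos'].round(4),'phi',np.arctan2(r[1,0],r[0,0]).round(3),'z',r[:,2].round(3),'F',o['ft_force'].round(1),'w',round(o['grip_width'],4),'j',o['joint_pos'].round(2),'frame',w2loc(FO,FY,o['eef_pos']).round(4),'rack',w2loc(RO,RY,o['eef_pos']).round(4))
E
python3 - <<'E'
from h import *
phi=np.pi/2+FY
p=loc2w(FO,FY,-.07,0); delta([*p,.213],phi); st()
E
```

```text
n 10 tot mm start axes [-118.7  348.7   90.3] end axes [-210.2  302.6   90.1] turn [ -0.02   0.11 -15.97] phi0 65.0
t 0.1 pos [0.2109 0.4529 0.3031] phi 1.135 z [-0.001 -0.002 -1.   ] F [ 0.1  0.2 -0.8] w 0.0853 j [1.13 0.24 0.   1.34 0.   1.57] frame [-0.3726  0.2102] rack [-0.3989  0.5996]
```

Request:
drive_tool(steps=[0,0,0.03,0,0,-5.3,1,0,0,0.03,0,0,-5.3,1,0,0,0.03,0,0,-5.3,1,-0.023,0.0335,0,0,0,0,1,-0.023,0.0335,0,0,0,0,1,-0.023,0.0335,0,0,0,0,1,-0.023,0.0335,0,0,0,0,1,-0.023,0.0335,0,0,0,0,1])

```text
clock: 0.77
eef_pos: [0.359, 0.3118, 0.2134]
tool_rot: [0.761, 0.649, -0.0, 0.0]
ft_force: [1.7, 1.3, 1.3]
grip_width: -0.0003
```

Request:
drive_tool(steps=[-0.023,0.0335,0,0,0,0,1,-0.023,0.0335,0,0,0,0,1,-0.023,0.0335,0,0,0,0,1,-0.023,0.0335,0,0,0,0,1,0,0,0,0,0,0,1,0,0,0,0,0,0,1])

```text
clock: 1.27
eef_pos: [0.4773, 0.1994, 0.2133]
tool_rot: [0.762, 0.647, -0.0, -0.0]
ft_force: [-0.2, 0.3, 0.4]
grip_width: 0.0003
```

```bash
python3 - <<'E'
from h import *
st(); delta([*loc2w(FO,FY,-.07,0),.213],np.pi/2+FY)
E
```

```text
t 1.27 pos [0.4773 0.1994 0.2133] phi 1.408 z [-0.001 -0.    -1.   ] F [-0.2  0.3  0.4] w 0.0003 j [ 0.4   0.33 -0.11  1.13  0.    0.56] frame [-0.0698  0.0015] rack [-0.0959  0.3912]
n 1 tot mm start axes [-1.5 -0.2  0.3] end axes [-1.5 -0.2  0.3] turn [-0.06  0.02 -0.35] phi0 80.7
```

Request:
drive_tool(steps=[0,0.0135,-0.001,0,0,0,1,0,0.0135,-0.001,0,0,0,1,0,0.0135,-0.001,0,0,0,1,0,0.0135,-0.002,0,0,0,1,0,0.008,0.001,0,0,0,1,0,0.0085,0.001,0,0,0,1])

```text
clock: 1.77
eef_pos: [0.5434, 0.1918, 0.2171]
tool_rot: [0.76, 0.65, -0.001, -0.002]
ft_force: [-5.0, 1.5, 6.9]
grip_width: 0.0003
```

Request:
drive_tool(steps=[0,0.0062,0.0026,0,0,0,1,0,0.0062,0.0027,0,0,0,1,0,0.0051,0.0044,0,0,0,1,0,0.0051,0.0045,0,0,0,1,0,0.0036,0.0057,0,0,0,1,0,0.0036,0.0057,0,0,0,1,0,0,0,0,0,0,1])

```text
clock: 2.35
eef_pos: [0.5758, 0.187, 0.1921]
tool_rot: [0.76, 0.65, 0.001, 0.001]
ft_force: [1.6, -0.3, 2.2]
grip_width: -0.0004
```

```bash
python3 - <<'E'
from h import *
st()
i,d=vision.camera('side'); save('s1',i,(200,100,360,260),4)
E
```

```text
t 2.35 pos [0.5758 0.187  0.1921] phi 1.414 z [ 0.003  0.    -1.   ] F [ 1.6 -0.3  2.2] w -0.0004 j [ 0.31  0.51  0.11  1.16 -0.    0.47] frame [0.0294 0.0046] rack [0.0033 0.3944]
```

View pics/s1.png

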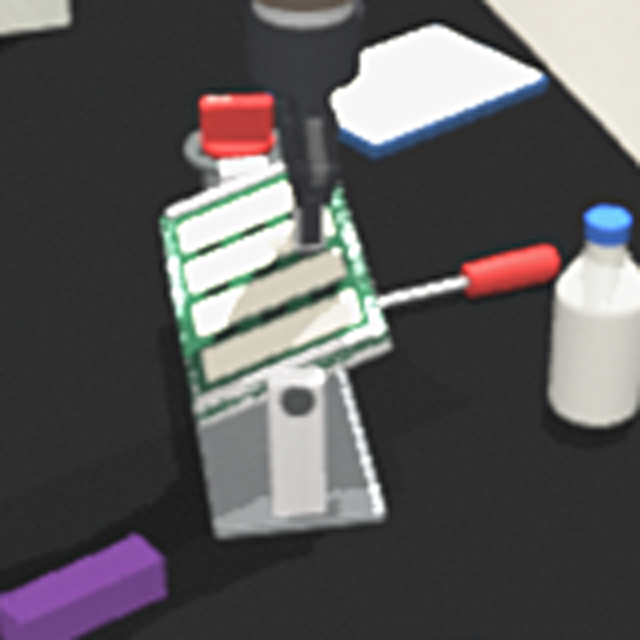

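The panel is now about 0.3 rad from level, strips up, with the fingertip on it at (310,240) in the crop. I'll press it down to the stop.

Request:
drive_tool(steps=[0,0.0015,0.005,0,0,0,1,0,0.001,0.005,0,0,0,1,0,0.0005,0.004,0,0,0,1,0,0,0.003,0,0,0,1,0,0,0.001,0,0,0,1,0,0,0,0,0,0,1,0,0,0,0,0,0,1])

```text
clock: 2.98
eef_pos: [0.5792, 0.1863, 0.1776]
tool_rot: [0.76, 0.65, 0.003, 0.002]
ft_force: [-1.9, -2.4, 17.7]
grip_width: -0.0001
```

Request:
drive_tool(steps=[0,0,-0.04,0,0,0,0,0,0,-0.04,0,0,0,-1,0.035,-0.0066,0,0,0,0,-1,0.035,-0.0066,0,0,0,0,-1,0.035,-0.0066,0,0,0,0,-1,0.035,-0.0066,0,0,0,0,-1,0.035,-0.0066,0,0,0,0,-1,0,0,0,0,0,0,-1])

```text
clock: 3.65
eef_pos: [0.5702, 0.3706, 0.2516]
tool_rot: [0.758, 0.652, -0.0, -0.002]
ft_force: [0.3, -0.2, -0.0]
grip_width: 0.0853
```

```bash
python3 - <<'E'
from meas import *
st()
delta([*loc2w(FO,FY,0,.18),.193],np.pi/2+FY)
i,d=vision.camera('side'); save('s2',i,(200,80,360,260),3.3);S=cloud('side',d)
i2,d2=vision.camera('top'); save('t2',i2,(160,160,330,280),4.5);C=cloud('top',d2)
for P in panel(C,S,FO,FY):
    P=P[(P[:,2]>.06)&(P[:,2]<.15)&(P[:,1]<.0)];A=np.c_[P[:,0],P[:,1],np.ones(len(P))]
    x=np.linalg.lstsq(A,P[:,2],rcond=None)[0]
    m=abs(A@x-P[:,2])<.006; print(len(P),np.linalg.lstsq(A[m],P[m,2],rcond=None)[0].round(4))
E
```

```text
t 3.65 pos [0.5702 0.3706 0.2516] phi 1.421 z [-0.002  0.002 -1.   ] F [ 0.3 -0.2 -0. ] w 0.0853 j [0.58 0.63 0.48 1.41 0.   0.72] frame [-0.0048  0.1851] rack [-0.0312  0.5748]
n 2 tot mm start axes [-5.2  4.9 58.6] end axes [-5.1  4.8 58.6] turn [-0.15 -0.11  0.44] phi0 81.4
2059 [-0.0002  0.0012  0.1055]
1122 [0.0013 0.0033 0.1068]
```

View pics/s2.png

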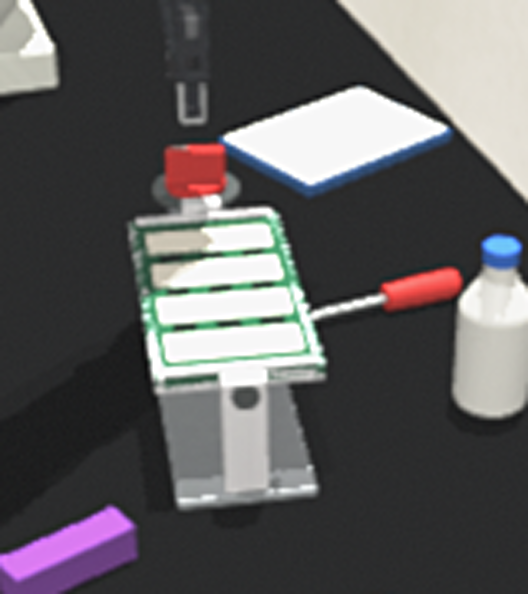

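View pics/t2.png

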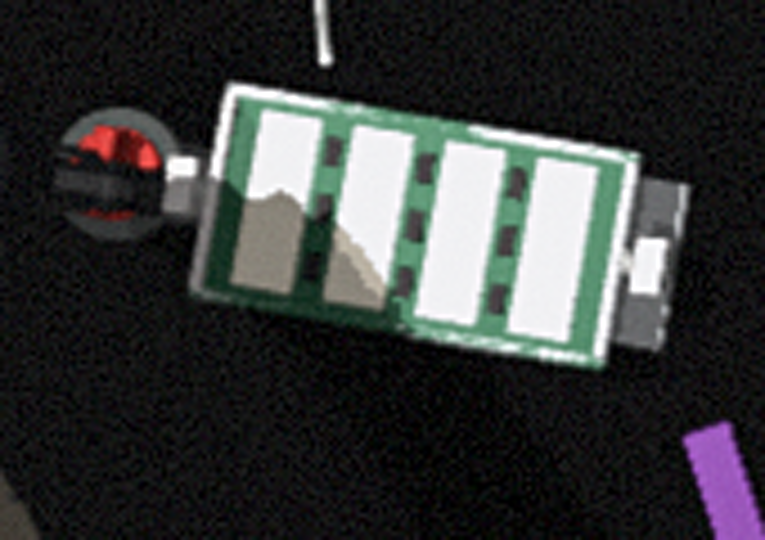

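The panel is level (fitted slope about 0), with four pale strips up and the gripper over the red knob. Next I grip the knob and turn it.

Request:
drive_tool(steps=[-0.005,0.005,0.0196,0,0,0.4,-1,0,0,0.0195,0,0,0,-1,0,0,0.0195,0,0,0,-1,0,0,0,0,0,0,1,0,0,0,0,0,0,1,0,0,0,0,0,0,1,0,0,0,0,0,0,1])

```text
clock: 4.33
eef_pos: [0.578, 0.3574, 0.1967]
tool_rot: [0.763, 0.646, 0.001, 0.0]
ft_force: [-0.4, 0.4, 0.8]
grip_width: 0.0385
```

Request:
drive_tool(steps=[0,0,0,0,0,5,1,0,0,0,0,0,6,1,0,0,0,0,0,6,1,0,0,0,0,0,6,1,0,0,0,0,0,6,1,0,0,0,0,0,6,1,0,0,0,0,0,6,1,0,0,0,0,0,6,1])

```text
clock: 5.0
eef_pos: [0.5774, 0.3611, 0.1977]
tool_rot: [0.958, 0.287, 0.003, -0.004]
ft_force: [-3.1, 7.2, 2.4]
grip_width: 0.0129
```

```bash
python3 - <<'E'
from h import *
st(); print(bot.get_obs()['ft_torque'])
E
```

```text
t 5.0 pos [0.5774 0.3611 0.1977] phi 0.583 z [ 0.003  0.009 -1.   ] F [-3.1  7.2  2.4] w 0.0129 j [0.56 0.66 0.37 1.28 0.01 1.54] frame [0.0038 0.1769] rack [-0.0225  0.5666]
[1.39012185 0.67665752 0.00784715]
```

Request:
drive_tool(steps=[0,0,0,0,0,6,1,0,0,0,0,0,6,1,0,0,0,0,0,6,1,0,0,0,0,0,5,1,0,0,0,0,0,4,1,0,0,0,0,0,2,1,0,0,0,0,0,0,1])

```text
clock: 5.58
eef_pos: [0.5754, 0.3605, 0.1977]
tool_rot: [0.999, 0.042, -0.001, -0.003]
ft_force: [-6.8, 4.8, 4.6]
grip_width: 0.0123
```

```bash
python3 - <<'E'
from h import *
st(); print(bot.get_obs()['ft_torque'])
E
```

```text
t 5.58 pos [0.5754 0.3605 0.1977] phi 0.084 z [-0.001  0.007 -1.   ] F [-6.8  4.8  4.6] w 0.0123 j [0.56 0.65 0.37 1.28 0.01 2.04] frame [0.0019 0.176 ] rack [-0.0244  0.5657]
[1.00997444 1.56847667 1.19627659]
```

Request:
drive_tool(steps=[0,0,0,0,0,0,-1,0,0,0,0,0,0,-1,0,0,0,0,0,0,-1,0,0,-0.03,0,0,0,-1,0,0,-0.04,0,0,0,-1,0,0,-0.04,0,0,0,-1,-0.03,-0.025,0,0,0,7,-1,-0.03,-0.025,0,0,0,7,-1])

```text
clock: 6.25
eef_pos: [0.5195, 0.4054, 0.3099]
tool_rot: [0.996, -0.088, 0.004, -0.003]
ft_force: [1.1, 1.1, -0.1]
grip_width: 0.0852
```

```bash
cat > wm.py <<'E'
from h import *
def tops(i,C,zlo=.031,zhi=.043,O=RO,yaw=RY,box=(-.17,.08,-.09,.09),exclude=True):
    P=C.reshape(-1,3); l=P[:,:2]-O
    a=l@[np.cos(yaw),np.sin(yaw)]; b=l@[-np.sin(yaw),np.cos(yaw)]
    return P,a,b
def rackweights(i,C,T=T if 'T' in globals() else None):
    hsv=cv2.cvtColor(i,cv2.COLOR_RGB2HSV)
    H,S_,V=hsv[...,0],hsv[...,1],hsv[...,2]
    P,a,b=tops(i,C); sh=i.shape[:2]; a=a.reshape(sh);b=b.reshape(sh);z=C[...,2]
    reg=(a>-.17)&(a<.08)&(b>-.09)&(b<.09)&(z>.022)&(z<.06)
    blue=(H>100)&(H<125)&(S_>110)
    m=(reg&~blue).astype(np.uint8)
    return m,a,b
E
python3 - <<'E'
from wm import *
st()
i,d=vision.camera('top'); C=cloud('top',d); np.save('top_i.npy',i);np.save('top_d.npy',d)
m,a,b=rackweights(i,C)
n,l,stt,c=cv2.connectedComponentsWithStats(cv2.erode(m,np.ones((1,2),np.uint8)))
for k in range(1,n):
    if stt[k,4]>15: 
        q=l==k; print(stt[k],'a',np.percentile(a[q],[3,97]).round(4),'b',np.percentile(b[q],[3,97]).round(4))
save('t3',i,(160,160,440,300),2.8)
im=i.copy(); im[m>0]=[255,0,255]; save('m3',im,(340,180,440,300),5)
i2,d2=vision.camera('side'); save('s3',i2,(180,80,380,340),2.3)
E
```

```text
t 6.25 pos [0.5195 0.4054 0.3099] phi -0.177 z [ 0.009  0.006 -1.   ] F [ 1.1  1.1 -0.1] w 0.0852 j [ 0.66  0.57  0.51  1.5  -0.    2.41] frame [-0.0604  0.2116] rack [-0.0867  0.6013]
[367 203  16  35 344] a [-0.0427  0.0502] b [0.0372 0.0645]
[389 208  28  36 762] a [-0.0458  0.0484] b [-0.0603 -0.0006]
```

View pics/t3.png

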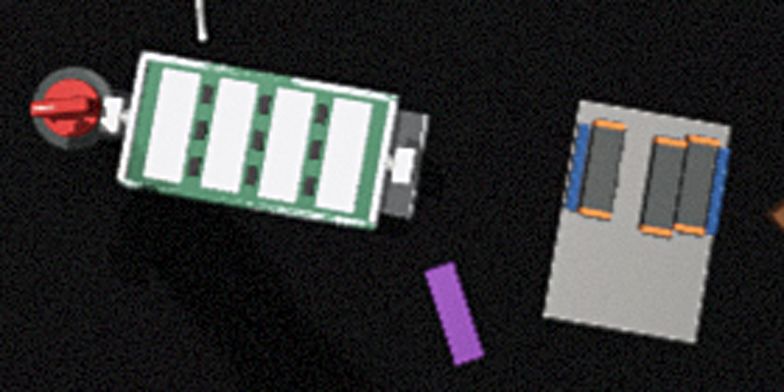

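View pics/m3.png

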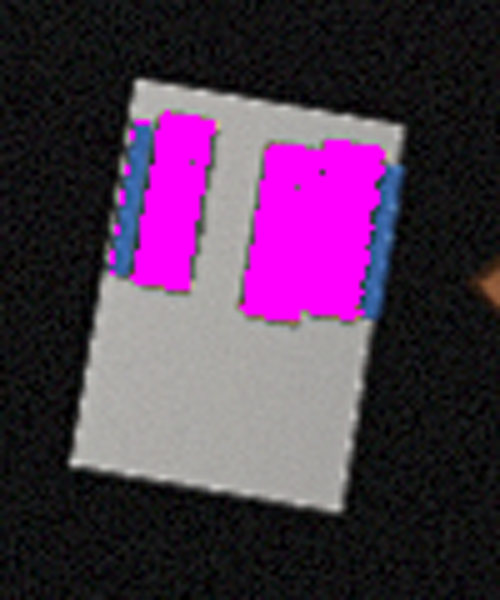

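View pics/s3.png

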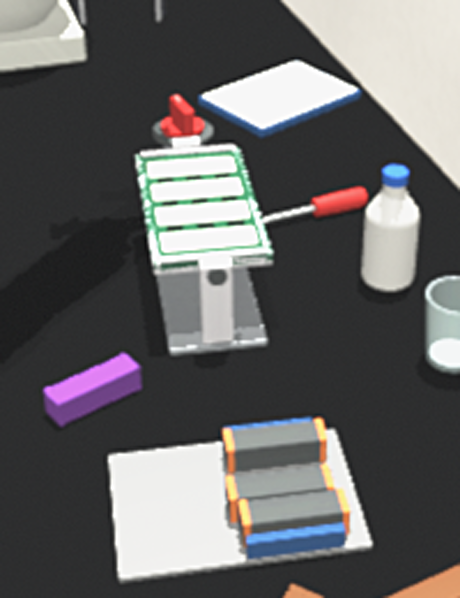

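Knob bar now lies crosswise at t3 (65,107), so the lock has turned its full travel. Three weights are in the rack at t3 (600,168), (665,185) and (698,185), dark metal with orange ends. The purple bar at (455,315) and the brown ones at the right edge are look-alikes. Next I move to the far side of the rack.

Request:
drive_tool(steps=[0,0,0,0,0,-7.1,1,0,0,0,0,0,-7.1,1,0,0,0,0,0,-7.1,1,0,0,0,0,0,-7.1,1,0,0,0,0,0,-7.1,1,0,0,0,0,0,-7.1,1,0,0,0,0,0,-7.1,1,0,0,0,0,0,-7.1,1])

```text
clock: 7.02
eef_pos: [0.5173, 0.4054, 0.3045]
tool_rot: [0.915, 0.404, -0.0, 0.0]
ft_force: [0.6, 0.4, 0.0]
grip_width: -0.0001
```

Request:
drive_tool(steps=[0,0,0,0,0,-7,1,0,0,0,0,0,-7,1,0,0,0,0,0,-7,1,0,0,0,0,0,-7,1,0,0,0,0,0,-6.3,1,-0.04,0.011,0,0,0,0,1,-0.04,0.011,0,0,0,0,1,-0.04,0.011,0,0,0,0,1])

```text
clock: 7.68
eef_pos: [0.532, 0.2812, 0.3041]
tool_rot: [0.756, 0.654, -0.0, 0.0]
ft_force: [0.5, 0.4, 0.1]
grip_width: 0.0002
```

Request:
drive_tool(steps=[-0.04,0.011,0,0,0,0,1,-0.04,0.011,0,0,0,0,1,-0.04,0.011,0,0,0,0,1,-0.04,0.011,0,0,0,0,1,-0.04,0.011,0,0,0,0,1,-0.04,0.011,0,0,0,0,1,-0.04,0.011,0,0,0,0,1,-0.04,0.011,0,0,0,0,1])

```text
clock: 8.35
eef_pos: [0.5721, -0.0497, 0.3049]
tool_rot: [0.757, 0.654, 0.0, 0.0]
ft_force: [0.6, 0.1, -0.0]
grip_width: -0.0002
```

Request:
drive_tool(steps=[-0.04,0.011,0,0,0,0,1,-0.04,0.011,0,0,0,0,1,-0.04,0.011,0,0,0,0,1,-0.04,0.011,0,0,0,0,1,0,0,0.04,0,0,0,1,0,0,0.04,0,0,0,1,0,0,0,0,0,0,1])

```text
clock: 8.93
eef_pos: [0.5869, -0.2119, 0.2149]
tool_rot: [0.758, 0.653, -0.005, -0.008]
ft_force: [-1.7, 0.7, -2.5]
grip_width: 0.0002
```

```bash
python3 - <<'E'
from h import *
st(); delta([*loc2w(RO,RY,.08,-.011),.088],np.pi/2+RY)
E
```

```text
t 8.93 pos [ 0.5869 -0.2119  0.2149] phi 1.422 z [-0.017  0.006 -1.   ] F [-1.7  0.7 -2.5] w 0.0002 j [-0.35  0.55  0.23  1.27 -0.   -0.2 ] frame [ 0.1027 -0.3876] rack [0.077  0.0022]
n 4 tot mm start axes [-13.7   5.2 126.8] end axes [-13.2   3.  126.9] turn [-1.03 -0.18  0.54] phi0 81.5
```

Request:
drive_tool(steps=[-0.0065,0.001,0.035,0,0,0.5,1,-0.0065,0.002,0.035,0,0,0,1,0,0,0.035,0,0,0,1,0,0,0.022,0,0,0,1,0,0,0,0,0,0,1,0,0,0,0,0,0,1])

```text
clock: 9.43
eef_pos: [0.5935, -0.2247, 0.0981]
tool_rot: [0.759, 0.651, -0.001, -0.001]
ft_force: [0.6, -0.5, 0.9]
grip_width: 0.0002
```

```bash
python3 - <<'E'
from h import *
st(); i,d=vision.camera('side'); save('s4',i,(200,200,380,360),4)
E
```

```text
t 9.43 pos [ 0.5935 -0.2247  0.0981] phi 1.417 z [-0.002  0.    -1.   ] F [ 0.6 -0.5  0.9] w 0.0002 j [-0.36  0.65  0.09  1.01 -0.   -0.21] frame [ 0.1113 -0.3992] rack [ 0.0855 -0.0094]
```

View pics/s4.png

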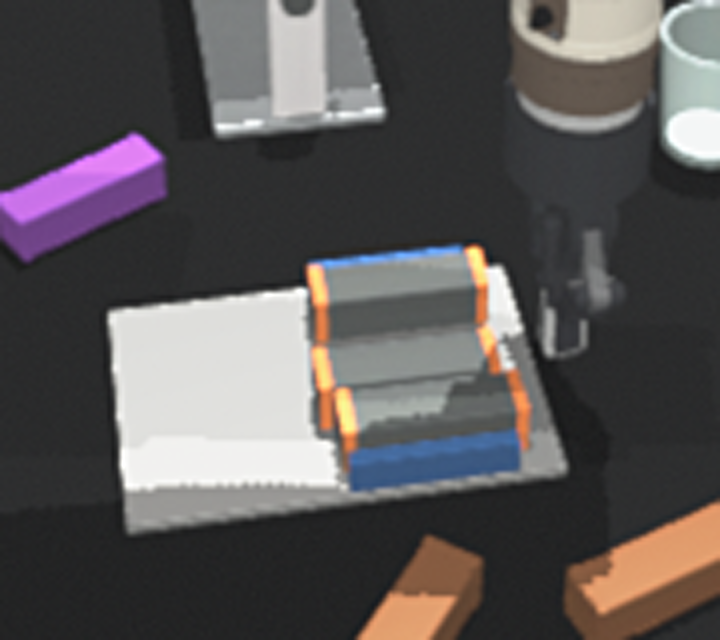

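The closed fingers are on the far side of the middle weight, at crop (565,345), clear of its neighbour. Next I push it towards the robot.

Request:
drive_tool(steps=[-0.002,0,0.01,0,0,0,1,0,-0.014,0,0,0,0,1,0,-0.014,0,0,0,0,1,0,-0.014,0,0,0,0,1,0,-0.014,0,0,0,0,1,0,-0.014,0,0,0,0,1,0,-0.014,0,0,0,0,1,0,-0.0155,0,0,0,0,1])

```text
clock: 10.15
eef_pos: [0.4965, -0.2122, 0.0901]
tool_rot: [0.759, 0.651, 0.001, 0.003]
ft_force: [0.7, -0.3, -0.5]
grip_width: -0.0002
```

Request:
drive_tool(steps=[0,0,0,0,0,0,1,0,0.01,0,0,0,0,1,0,0,-0.04,0,0,0,-1,0,-0.035,-0.04,0,0,0,-1,0,-0.035,0,0,0,0,-1,0,0,0,0,0,0,-1])

```text
clock: 10.65
eef_pos: [0.4384, -0.2021, 0.1605]
tool_rot: [0.76, 0.65, -0.001, -0.001]
ft_force: [-1.6, 1.1, -1.3]
grip_width: 0.0485
```

```bash
python3 - <<'E'
from wm import *
st(); i,d=vision.camera('side'); save('s5',i,(200,200,380,360),4)
i,d=vision.camera('top');save('t5',i,(340,180,440,300),5)
E
```

```text
t 10.65 pos [ 0.4384 -0.2021  0.1605] phi 1.415 z [-0.003  0.001 -1.   ] F [-1.6  1.1 -1.3] w 0.0485 j [-0.43  0.32 -0.28  0.97 -0.   -0.28] frame [-0.0454 -0.4011] rack [-0.0711 -0.0114]
```

View pics/s5.png

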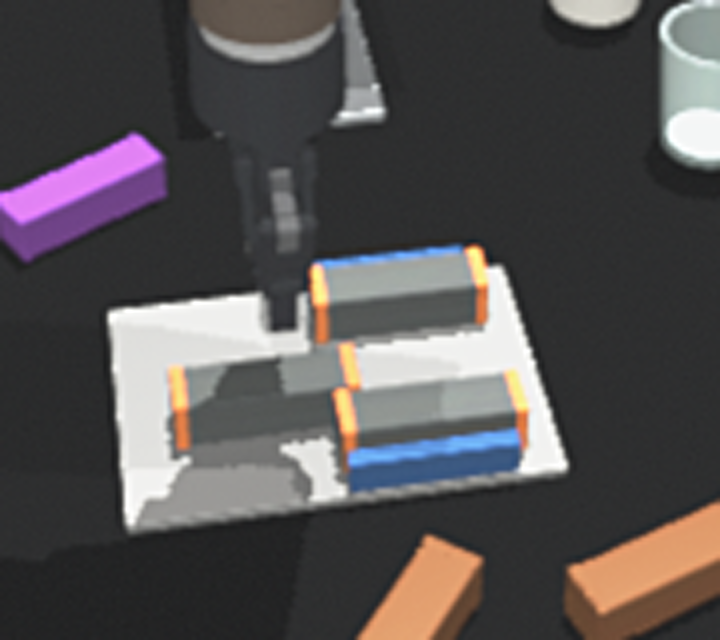

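View pics/t5.png

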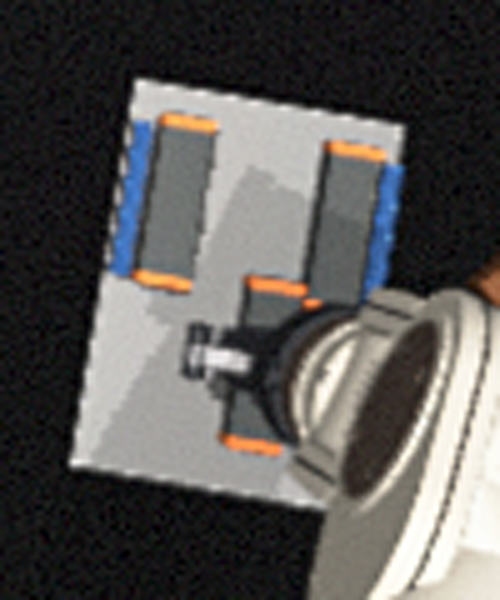

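```bash
python3 - <<'E'
from wm import *
f=onz('top',340+278/5,180+286/5,.036);n=onz('top',340+252/5,180+445/5,.036)
c=(f+n)/2; print(f.round(4),n.round(4),c.round(4),w2loc(RO,RY,c).round(4),np.arctan2(*(f-n)[:2][::-1]),np.linalg.norm(f-n))
st(); delta([*loc2w(RO,RY,*w2loc(RO,RY,c)),.078],np.pi/2+RY)
E
```

```text
[ 0.4734 -0.2125  0.036 ] [ 0.3827 -0.1983  0.036 ] [ 0.4281 -0.2054  0.036 ] [-0.0809 -0.0164] -0.1556205462187854 0.09171930833639816
t 10.75 pos [ 0.4432 -0.2035  0.1606] phi 1.416 z [ 0.003 -0.001 -1.   ] F [0.2 0.2 1.2] w 0.0628 j [-0.43  0.33 -0.27  0.97  0.   -0.28] frame [-0.0405 -0.4018] rack [-0.0662 -0.0121]
n 3 tot mm start axes [ -4.1 -14.9  82.6] end axes [ -4.2 -14.6  82.6] turn [0.16 0.04 0.16] phi0 81.1
```

Request:
drive_tool(steps=[-0.004,-0.0125,0.0256,0,0,0,-1,0,0,0.026,0,0,0,-1,0,0,0.026,0,0,0,-1,0,0,0,0,0,0,-1,0,0,0,0,0,0,1,0,0,0,0,0,0,1,0,0,0,0,0,0,1,0,0,0,0,0,0,1])

```text
clock: 11.42
eef_pos: [0.4316, -0.206, 0.0831]
tool_rot: [0.76, 0.65, 0.001, 0.002]
ft_force: [0.6, -0.5, 0.2]
grip_width: 0.0387
```

Request:
drive_tool(steps=[0,0,0,0,0,0,1,0,0,-0.02,0,0,0,1,0,0,-0.04,0,0,0,1,0,0,-0.04,0,0,0,1,0,0,-0.04,0,0,0,1,0,0,0,0,0,0,1])

```text
clock: 11.92
eef_pos: [0.4339, -0.2072, 0.23]
tool_rot: [0.76, 0.65, 0.003, 0.007]
ft_force: [1.6, -0.0, -1.6]
grip_width: 0.029
```

```bash
python3 - <<'E'
from wm import *
st(); i,d=vision.camera('side'); save('s6',i,(180,100,380,340),3.2)
i,d=vision.camera('top');save('t6',i,(320,180,440,300),5)
E
```

```text
t 11.92 pos [ 0.4339 -0.2072  0.23  ] phi 1.416 z [ 0.014 -0.007 -1.   ] F [ 1.6 -0.  -1.6] w 0.029 j [-0.45  0.24 -0.19  1.12 -0.   -0.29] frame [-0.0491 -0.4068] rack [-0.0749 -0.0172]
```

View pics/s6.png

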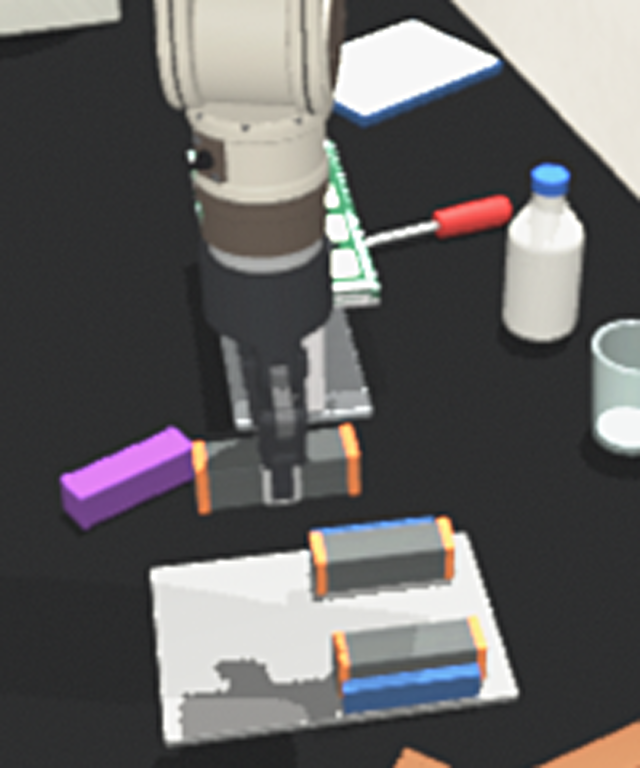

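View pics/t6.png

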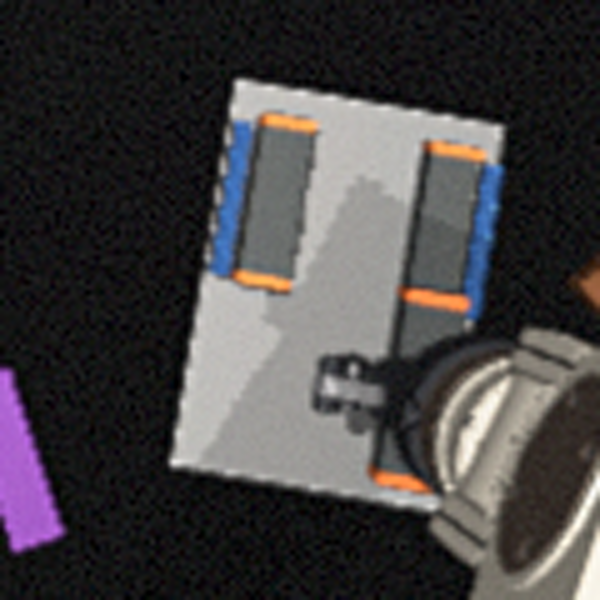

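```bash
python3 - <<'E'
from wm import *
o=bot.get_obs()['eef_pos']
f=onz('top',320+437/5,180+300/5,.183);n=onz('top',320+401/5,180+482/5,.183);c=(f+n)/2
print(w2loc(RO,RY,c)-w2loc(RO,RY,o),np.linalg.norm(f-n))
st(); 
# side: end-face centres front face at crop px/3.2
c2=np.array(proj('side',[*o[:2],.168])); print('side proj of grip', (c2-[180,100])*3.2)
for off in(-.05,.05):
    p=loc2w(o[:2],RY,off,-.015); print((proj('side',[*p,.183])-[180,100])*3.2,(proj('side',[*p,.153])-[180,100])*3.2)
for k,y in enumerate((-.084,-.028,.028,.084)): print(k,loc2w(FO,FY,0,y).round(4))
E
```

```text
[-0.00114102  0.00095059] 0.09155573729874644
t 12.02 pos [ 0.4311 -0.2059  0.2237] phi 1.416 z [ 0.005 -0.002 -1.   ] F [-0.8 -0.2 -2.4] w 0.0294 j [-0.45  0.25 -0.2   1.11 -0.   -0.29] frame [-0.052 -0.406] rack [-0.0778 -0.0163]
side proj of grip [271.14934513 467.19046574]
[190.34064264 472.52672554] [193.14465521 510.51714058]
[354.99812285 454.93346051] [355.01106309 492.58399543]
0 [0.5329 0.104 ]
1 [0.5416 0.1593]
2 [0.5504 0.2147]
3 [0.5591 0.27  ]
```

The first weight is held at 29 mm opening, centred on the fingers to within about 2 mm. I carry it to strip 3.

Request:
drive_tool(steps=[0.0408,0.0043,0,0,0,0,1,0.0408,0.0043,0,0,0,0,1,0.0408,0.0043,0,0,0,0,1,0.0408,0.0043,0,0,0,0,1,0.0408,0.0043,0,0,0,0,1,0.0408,0.0043,0,0,0,0,1,0.0408,0.0043,0,0,0,0,1,0.0408,0.0043,0,0,0,0,1])

```text
clock: 12.68
eef_pos: [0.513, 0.1136, 0.219]
tool_rot: [0.76, 0.65, -0.002, -0.001]
ft_force: [0.6, 0.6, -1.4]
grip_width: 0.029
```

Request:
drive_tool(steps=[0.0408,0.0043,0,0,0,0,1,0.0408,0.0043,0,0,0,0,1,0.0408,0.0043,0,0,0,0,1,0.0408,0.0043,0,0,0,0,1,0,0,0,0,0,0,1,0,0,0,0,0,0,1])

```text
clock: 13.18
eef_pos: [0.5553, 0.2724, 0.2178]
tool_rot: [0.758, 0.652, -0.003, -0.001]
ft_force: [-0.3, -0.5, -2.4]
grip_width: 0.0288
```

```bash
python3 - <<'E'
from wm import *
st(); delta([*loc2w(FO,FY,0,.084),.182],np.pi/2+FY)
i,d=vision.camera('side'); save('s7',i,(200,80,360,260),3.3)
i,d=vision.camera('top');save('t7',i,(160,160,330,280),4.5)
E
```

```text
t 13.18 pos [0.5553 0.2724 0.2178] phi 1.42 z [-0.005 -0.003 -1.   ] F [-0.3 -0.5 -2.4] w 0.0288 j [ 0.46  0.52  0.2   1.25 -0.    0.61] frame [-0.0042  0.0858] rack [-0.0304  0.4755]
n 1 tot mm start axes [-1.7  4.4 35.7] end axes [-1.8  4.2 35.8] turn [-0.26  0.19  0.36] phi0 81.4
```

View pics/s7.png

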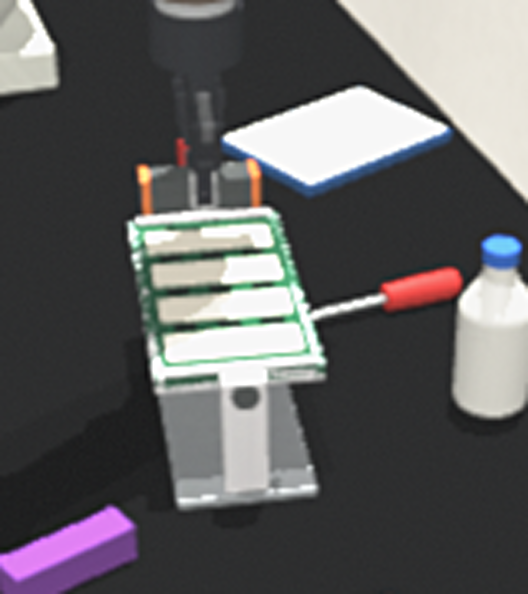

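View pics/t7.png

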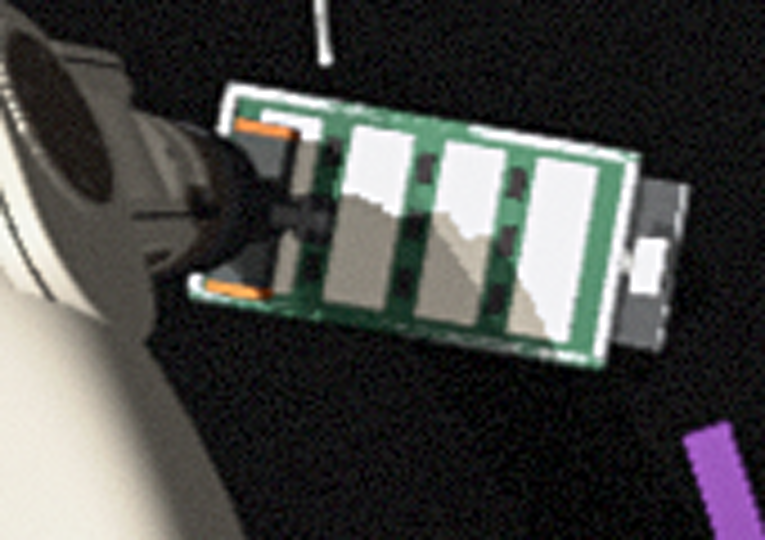

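```bash
python3 - <<'E'
from wm import *
i=np.load('top_i.npy')
h=cv2.cvtColor(i,cv2.COLOR_RGB2HSV); m=((h[...,1]<40)&(h[...,2]>170)).astype(np.uint8)
n,l,s,c=cv2.connectedComponentsWithStats(m)
for k in range(1,n):
    x,y,w,hh,A=s[k]
    if 180<c[k][0]<310 and 170<c[k][1]<250 and A>80:
        p=onz('top',*c[k],.105); r=cv2.minAreaRect(np.argwhere(l==k)[:,::-1].astype(np.float32)); print(c[k].round(1),A,w2loc(FO,FY,p).round(4),r)
# held weight ends (crop t7 /4.5+(160,160)), top z
z=.2178-.083+.036
f=onz('top',160+267/4.5,160+128/4.5,z);nn=onz('top',160+240/4.5,160+289/4.5,z);print('held',w2loc(FO,FY,(f+nn)/2),np.linalg.norm(f-nn))
E
```

```text
[208.  197.6] 260 [0.0103 0.1239] ((209.8124542236328, 198.00758361816406), (25.009979248046875, 51.47765350341797), 31.373004913330078)
[221.  204.5] 554 [-0.0018  0.0859] ((220.9708251953125, 204.45758056640625), (13.948037147521973, 39.731876373291016), 10.491477966308594)
[241.4 207.9] 556 [-0.0014  0.0299] ((241.38401794433594, 207.8879852294922), (13.95306396484375, 39.89145278930664), 10.304845809936523)
[294.2 210.6] 302 [ 0.016  -0.1115] ((290.4326171875, 206.94873046875), (58.662010192871094, 28.10207748413086), 61.23235321044922)
[261.9 211.4] 556 [-0.0013 -0.0261] ((261.95599365234375, 211.4919891357422), (14.042509078979492, 39.80201721191406), 10.30484676361084)
[282.4 215. ] 558 [-0.0013 -0.0823] ((282.4561462402344, 215.04576110839844), (14.063250541687012, 39.79899978637695), 10.12467098236084)
held [-0.00701814  0.07953452] 0.09141549265463682
```

Request:
drive_tool(steps=[-0.0005,0.002,0.012,0,0,0.3,1,0,0.0025,0.012,0,0,0,1,0,0,0.009,0,0,0,1,0,0,0.0025,0,0,0,1,0,0,0,0,0,0,1,0,0,0,0,0,0,1])

```text
clock: 13.78
eef_pos: [0.5608, 0.2687, 0.1858]
tool_rot: [0.762, 0.648, -0.0, -0.0]
ft_force: [-0.8, 0.2, -1.8]
grip_width: 0.0291
```

```bash
python3 - <<'E'
from wm import *
st()
E
```

```text
t 13.78 pos [0.5608 0.2687 0.1858] phi 1.41 z [-0.001 -0.    -1.   ] F [-0.8  0.2 -1.8] w 0.0291 j [0.45 0.55 0.15 1.18 0.   0.61] frame [0.0018 0.083 ] rack [-0.0244  0.4727]
```

Request:
drive_tool(steps=[0.001,-0.001,0.002,0,0,0,1,0,0,0.002,0,0,0,1,0,0,0,0,0,0,1,0,0,0,0,0,0,1])

```text
clock: 14.12
eef_pos: [0.5601, 0.2706, 0.1823]
tool_rot: [0.761, 0.648, 0.0, 0.0]
ft_force: [0.1, -0.2, -1.1]
grip_width: 0.0289
```

Nearly in contact (the force is dropping). I lower slightly more, then open partway so the fingers clear the rim.

Request:
drive_tool(steps=[0,0,0.0015,0,0,0,1,0,0,0,0,0,0,1,0,0,0,0,0,0,-0.05,0,0,0,0,0,0,-0.05,0,0,0,0,0,0,-0.05,0,0,0,0,0,0,-0.05])

```text
clock: 14.62
eef_pos: [0.5602, 0.2704, 0.1805]
tool_rot: [0.761, 0.648, 0.0, 0.0]
ft_force: [-0.9, 0.0, -0.2]
grip_width: 0.0448
```

Request:
drive_tool(steps=[0,0,-0.015,0,0,0,-0.05,0,0,-0.03,0,0,0,-0.05,0,0,-0.04,0,0,0,0,-0.04,0,-0.02,0,0,0,1,-0.041,0.005,0,0,0,0,1,-0.041,0.005,0,0,0,0,1,-0.041,0.005,0,0,0,0,1,-0.041,0.005,0,0,0,0,1])

```text
clock: 15.28
eef_pos: [0.5474, 0.067, 0.2844]
tool_rot: [0.761, 0.649, 0.0, 0.0]
ft_force: [1.7, 0.1, 1.0]
grip_width: -0.0002
```

```bash
python3 - <<'E'
from wm import *
st(); delta([*loc2w(RO,RY,.078,.048),.16],np.pi/2+RY)
i,d=vision.camera('side'); save('s8',i,(180,80,380,330),2.4)
i,d=vision.camera('top');save('t8',i,(160,160,440,300),2.8)
E
```

```text
t 15.28 pos [0.5474 0.067  0.2844] phi 1.412 z [ 0.001  0.    -1.   ] F [1.7 0.1 1. ] w -0.0002 j [ 0.12  0.35  0.11  1.32 -0.    0.28] frame [ 0.0202 -0.1183] rack [-0.0059  0.2714]
n 7 tot mm start axes [-223.3   84.   124.4] end axes [-223.4   83.9  124.4] turn [ 0.04 -0.01 -0.07] phi0 80.9
```

View pics/t8.png

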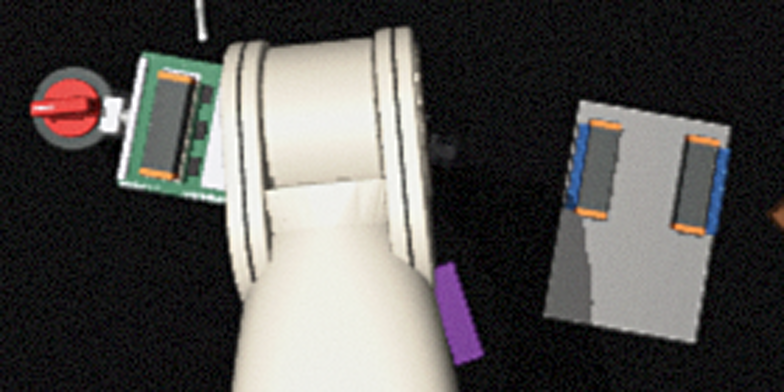

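View pics/s8.png

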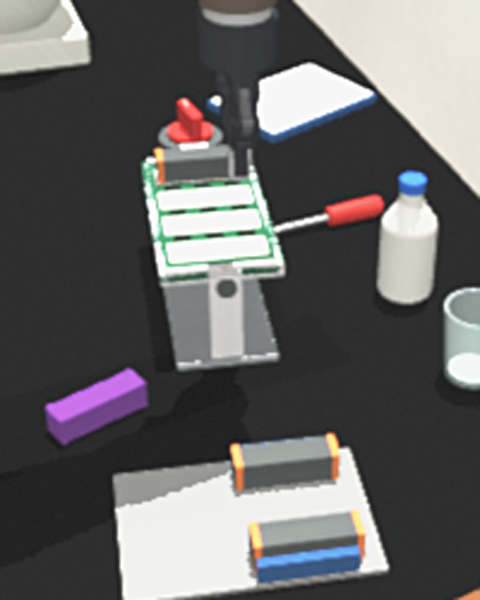

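```bash
python3 - <<'E'
from wm import *
i,d=vision.camera('top'); C=cloud('top',d)
m,a,b=rackweights(i,C)
n,l,stt,c=cv2.connectedComponentsWithStats(cv2.erode(m,np.ones((1,2),np.uint8)))
for k in range(1,n):
    if stt[k,4]>15: 
        q=l==k; print(stt[k],'a',np.percentile(a[q],[3,97]).round(4),'b',np.percentile(b[q],[3,97]).round(4), np.median(C[q][:,2]))
save('t9',i,(340,180,440,300),5)
h=cv2.cvtColor(i,cv2.COLOR_RGB2HSV); o=((h[...,0]>5)&(h[...,0]<22)&(h[...,1]>130)&(h[...,2]>150)).astype(np.uint8)
n,l,s,c=cv2.connectedComponentsWithStats(o)
for k in range(1,n):
    if s[k,4]>8 and c[k][0]<440:
        zz=.036 if c[k][0]>330 else .135
        p=onz('top',*c[k],zz); print(c[k].round(1),s[k,4],'rack',w2loc(RO,RY,p).round(4),'frame',w2loc(FO,FY,p).round(4))
E
```

```text
[366 202  16  36 324] a [-0.0434  0.0501] b [0.0416 0.0668] 0.036348757820000806
[401 208  16  36 376] a [-0.0418  0.0515] b [-0.0652 -0.0323] 0.036207849136795214
[221.6 187.1] 19 rack [0.0177 0.4747] frame [0.0439 0.085 ]
[375.8 204. ] 21 rack [0.0488 0.0555] frame [ 0.0746 -0.3343]
[411.3 209.8] 22 rack [ 0.0501 -0.0479] frame [ 0.0758 -0.4377]
[215.5 221.6] 27 rack [-0.0739  0.4737] frame [-0.0477  0.084 ]
[370.5 235.7] 23 rack [-0.0431  0.0552] frame [-0.0173 -0.3345]
[406.2 241.4] 25 rack [-0.0416 -0.0481] frame [-0.0159 -0.4378]
```

View pics/t9.png

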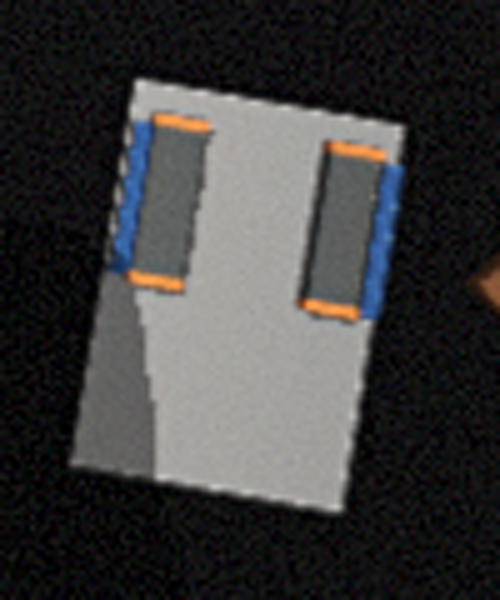

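First weight measures within 2 mm of strip 3's centre. The left weight has been nudged about 4 mm against its cheek but is still in its slot. The right one is unchanged. Now I push out the left weight.

Request:
drive_tool(steps=[-0.0375,0.0147,0.008,0,0,0,1,-0.0375,0.0147,0.008,0,0,0,1,-0.0375,0.0147,0.008,0,0,0,1,-0.0375,0.0147,0.008,0,0,0,1,-0.0375,0.0147,0.008,0,0,0,1,-0.0375,0.0147,0.008,0,0,0,1,0,0,0.035,0,0,0,1,0,0,0.035,0,0,0,1])

```text
clock: 16.1
eef_pos: [0.6015, -0.1698, 0.1668]
tool_rot: [0.762, 0.647, 0.002, 0.003]
ft_force: [-0.2, 0.3, 0.1]
grip_width: -0.0001
```

```bash
python3 - <<'E'
from wm import *
st(); delta([*loc2w(RO,RY,.082,.048),.088],np.pi/2+RY)
E
```

```text
t 16.1 pos [ 0.6015 -0.1698  0.1668] phi 1.408 z [ 0.006 -0.001 -1.   ] F [-0.2  0.3  0.1] w -0.0001 j [-0.28  0.57  0.13  1.13  0.   -0.11] frame [ 0.1106 -0.3437] rack [0.0848 0.0461]
n 2 tot mm start axes [ 1.9 -3.3 78.8] end axes [ 1.9 -2.8 78.8] turn [ 0.37  0.02 -0.28] phi0 80.7
```

Request:
drive_tool(steps=[0.001,0,0.037,0,0,0,1,0,0,0.037,0,0,0,1,0,0,0,0,0,0,1,0,0,0,0,0,0,1])

```text
clock: 16.43
eef_pos: [0.5978, -0.1651, 0.0897]
tool_rot: [0.761, 0.649, -0.002, -0.003]
ft_force: [-0.5, 0.0, 0.7]
grip_width: -0.0003
```

Request:
drive_tool(steps=[0,-0.014,0,0,0,0,1,0,-0.014,0,0,0,0,1,0,-0.014,0,0,0,0,1,0,-0.014,0,0,0,0,1,0,-0.014,0,0,0,0,1,0,-0.014,0,0,0,0,1,0,-0.012,0,0,0,0,1,0,0,0,0,0,0,1])

```text
clock: 17.1
eef_pos: [0.5048, -0.1511, 0.0955]
tool_rot: [0.761, 0.649, 0.001, 0.002]
ft_force: [-0.3, 0.2, -0.1]
grip_width: -0.0001
```

```bash
python3 - <<'E'
from wm import *
st()
E
```

```text
t 17.1 pos [ 0.5048 -0.1511  0.0955] phi 1.411 z [ 0.004 -0.001 -1.   ] F [-0.3  0.2 -0.1] w -0.0001 j [-0.29  0.48 -0.24  0.85  0.   -0.13] frame [ 0.0121 -0.3404] rack [-0.0137  0.0494]
```

Request:
drive_tool(steps=[0,0.01,0,0,0,0,1,0,0,-0.04,0,0,0,-1,0,-0.035,-0.04,0,0,0,-1,0,-0.037,0,0,0,0,-1,0,0,0,0,0,0,-1,0,0,0,0,0,0,-1])

```text
clock: 17.6
eef_pos: [0.4503, -0.1423, 0.1658]
tool_rot: [0.761, 0.648, 0.001, 0.001]
ft_force: [0.7, 0.4, -0.0]
grip_width: 0.0608
```

```bash
python3 - <<'E'
from wm import *
st()
i,d=vision.camera('side'); save('s10',i,(200,200,380,360),4)
i,d=vision.camera('top');save('t10',i,(340,180,440,300),5)
h=cv2.cvtColor(i,cv2.COLOR_RGB2HSV); o=((h[...,0]>5)&(h[...,0]<22)&(h[...,1]>130)&(h[...,2]>150)).astype(np.uint8)
n,l,s,c=cv2.connectedComponentsWithStats(o)
for k in range(1,n):
    if s[k,4]>8 and c[k][0]<440:
        zz=.036 if c[k][0]>330 else .135
        p=onz('top',*c[k],zz); print(c[k].round(1),s[k,4],'rack',w2loc(RO,RY,p).round(4),'frame',w2loc(FO,FY,p).round(4))
E
```

```text
t 17.6 pos [ 0.4503 -0.1423  0.1658] phi 1.411 z [ 0.003 -0.001 -1.   ] F [ 0.7  0.4 -0. ] w 0.0608 j [-0.31  0.3  -0.3   0.97  0.   -0.15] frame [-0.043  -0.3402] rack [-0.0688  0.0494]
[222.1 187.3] 19 rack [0.0174 0.4733] frame [0.0436 0.0835]
[411.2 209.9] 21 rack [ 0.0499 -0.0476] frame [ 0.0756 -0.4375]
[215.5 221.7] 28 rack [-0.0741  0.4736] frame [-0.0478  0.0839]
[371.3 231.7] 24 rack [-0.0315  0.0548] frame [-0.0056 -0.3349]
[365.7 263.3] 28 rack [-0.1231  0.0556] frame [-0.0972 -0.3341]
```

View pics/t10.png

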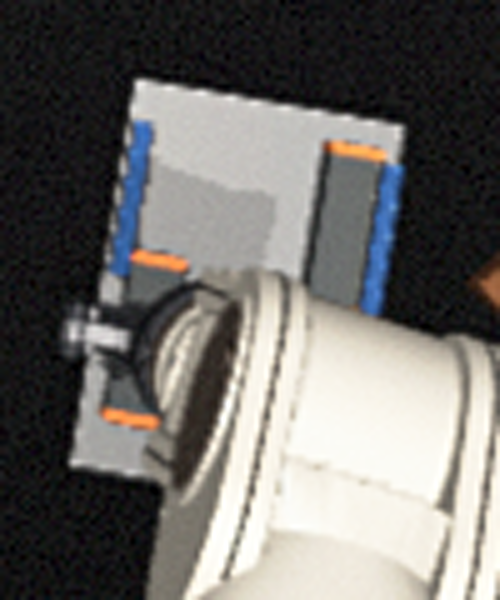

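View pics/s10.png

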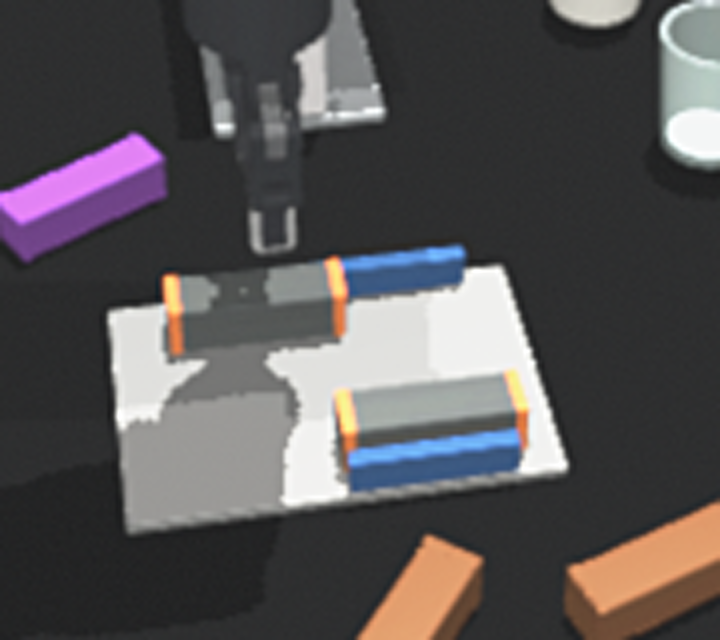

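Request:
drive_tool(steps=[0.0055,-0.008,0.028,0,0,0,-1,0,0,0.028,0,0,0,-1,0,0,0.021,0,0,0,-1,0,0,0,0,0,0,-1,0,0,0,0,0,0,-1])

```text
clock: 18.12
eef_pos: [0.4445, -0.136, 0.0861]
tool_rot: [0.761, 0.648, -0.0, -0.001]
ft_force: [0.7, 0.5, -0.8]
grip_width: 0.0859
```

```bash
python3 - <<'E'
from wm import *
st(); delta([*loc2w(RO,RY,-.078,.0545),.083],np.pi/2+RY)
E
```

```text
t 18.12 pos [ 0.4445 -0.136   0.0861] phi 1.411 z [-0.001  0.    -1.   ] F [ 0.7  0.5 -0.8] w 0.0859 j [-0.3   0.39 -0.42  0.76  0.   -0.14] frame [-0.0498 -0.3349] rack [-0.0756  0.0548]
n 1 tot mm start axes [-0.3 -2.4  3.1] end axes [-0.3 -2.4  3.1] turn [-0.07 -0.01 -0.09] phi0 80.9
```

Request:
drive_tool(steps=[0,-0.0022,0.003,0,0,0,-1,0,0,0,0,0,0,1,0,0,0,0,0,0,1,0,0,0,0,0,0,1,0,0,0,0,0,0,1,0,0,0,0,0,0,1,0,0,0,0,0,0,1,0,0,0,0,0,0,1])

```text
clock: 18.78
eef_pos: [0.4421, -0.1358, 0.0843]
tool_rot: [0.761, 0.648, 0.001, 0.001]
ft_force: [-0.2, 0.6, 6.7]
grip_width: 0.0291
```

Request:
drive_tool(steps=[0,0,-0.02,0,0,0,1,0,0,-0.04,0,0,0,1,0,0,-0.04,0,0,0,1,0,0,-0.04,0,0,0,1,0,0,0,0,0,0,1])

```text
clock: 19.2
eef_pos: [0.4451, -0.1368, 0.2309]
tool_rot: [0.761, 0.648, 0.004, 0.006]
ft_force: [2.1, -0.8, -1.5]
grip_width: 0.029
```

```bash
python3 - <<'E'
from wm import *
st(); delta([*loc2w(FO,FY,.000,-.083),.222],np.pi/2+FY)
i,d=vision.camera('side'); save('s11',i,(180,100,380,340),3.2)
E
```

```text
t 19.2 pos [ 0.4451 -0.1368  0.2309] phi 1.411 z [ 0.013 -0.004 -1.   ] F [ 2.1 -0.8 -1.5] w 0.029 j [-0.3   0.21 -0.23  1.12 -0.   -0.14] frame [-0.049  -0.3356] rack [-0.0749  0.0541]
n 7 tot mm start axes [252.8  48.2   9. ] end axes [252.6  49.    8.9] turn [ 0.77  0.12 -0.17] phi0 80.8
```

View pics/s11.png

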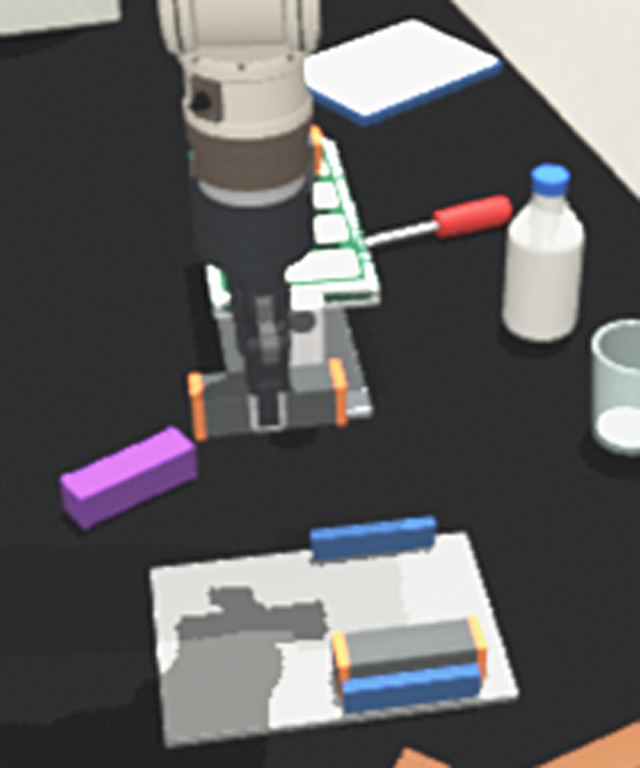

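Second weight is held, centred on the fingers at crop (268,410). I carry it to strip 0.

Request:
drive_tool(steps=[0.0361,0.007,0,0,0,0,1,0.0361,0.007,0,0,0,0,1,0.0361,0.007,0,0,0,0,1,0.0361,0.007,0,0,0,0,1,0.0361,0.007,0,0,0,0,1,0.0361,0.007,0,0,0,0,1,0.0361,0.007,0,0,0,0,1,0,0,0,0,0,0,1])

```text
clock: 19.92
eef_pos: [0.531, 0.1117, 0.221]
tool_rot: [0.759, 0.651, 0.0, -0.001]
ft_force: [1.2, -0.8, -2.0]
grip_width: 0.0292
```

```bash
python3 - <<'E'
from wm import *
st(); delta([*loc2w(FO,FY,.000,-.083),.182],np.pi/2+FY)
i,d=vision.camera('side'); save('s12',i,(200,80,360,260),3.3)
i,d=vision.camera('top');save('t12',i,(160,160,330,280),4.5)
E
```

```text
t 19.92 pos [0.531  0.1117 0.221 ] phi 1.418 z [-0.001  0.003 -1.   ] F [ 1.2 -0.8 -2. ] w 0.0292 j [ 0.21  0.37 -0.03  1.17  0.    0.36] frame [-0.003  -0.0768] rack [-0.0291  0.313 ]
n 1 tot mm start axes [-6.3  3.1 39. ] end axes [-6.2  3.  39. ] turn [-0.1  -0.15  0.22] phi0 81.2
```

View pics/s12.png

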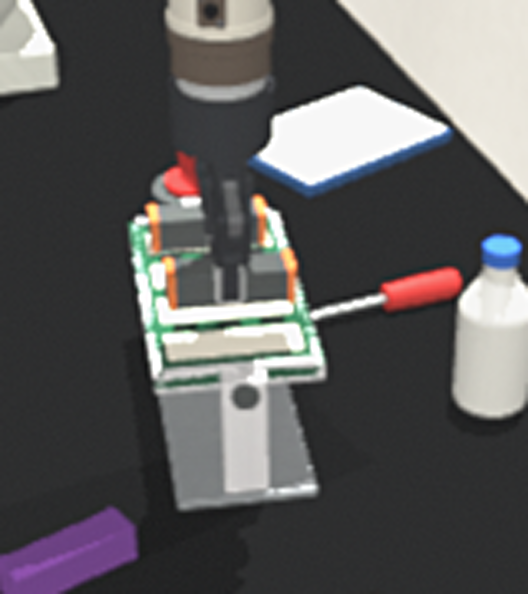

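View pics/t12.png

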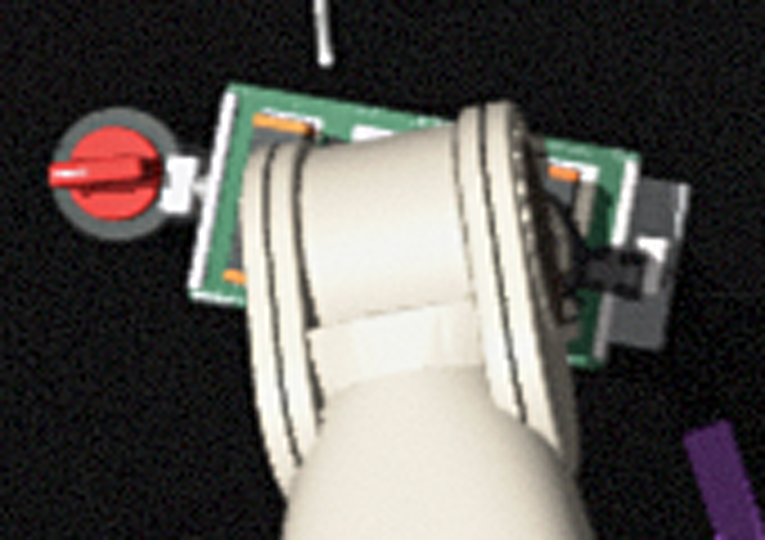

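Request:
drive_tool(steps=[-0.005,0.003,0.014,0,0,0.2,1,0,0,0.013,0,0,0,1,0,0,0.006,0,0,0,1,0,0,0,0,0,0,1,0,0,0,0,0,0,1,0,0,0,0,0,0,1])

```text
clock: 20.52
eef_pos: [0.5323, 0.1, 0.1908]
tool_rot: [0.763, 0.647, 0.0, 0.0]
ft_force: [-0.8, -0.1, -1.6]
grip_width: 0.0289
```

```bash
python3 - <<'E'
from wm import *
st(); delta([*loc2w(FO,FY,.000,-.083),.182],np.pi/2+FY)
E
```

```text
t 20.52 pos [0.5323 0.1    0.1908] phi 1.406 z [ 0. -0. -1.] F [-0.8 -0.1 -1.6] w 0.0289 j [ 0.19  0.4  -0.08  1.09 -0.    0.35] frame [ 0.0001 -0.088 ] rack [-0.026   0.3017]
n 1 tot mm start axes [ 5.  -0.1  8.8] end axes [ 5.  -0.1  8.8] turn [ 0.02 -0.   -0.43] phi0 80.6
```

Request:
drive_tool(steps=[0.0045,0,0.004,0,0,-0.3,1,0,0,0.004,0,0,0,1,0,0,0,0,0,0,1,0,0,0,0,0,0,1,0,0,0,0,0,0,1])

```text
clock: 20.93
eef_pos: [0.5337, 0.1055, 0.1833]
tool_rot: [0.761, 0.649, 0.001, 0.0]
ft_force: [-0.8, 0.9, 2.9]
grip_width: 0.0287
```

```bash
python3 - <<'E'
from wm import *
st(); delta([*loc2w(FO,FY,.000,-.083),.182],np.pi/2+FY)
E
```

```text
t 20.93 pos [0.5337 0.1055 0.1833] phi 1.413 z [ 0.002  0.001 -1.   ] F [-0.8  0.9  2.9] w 0.0287 j [ 0.2   0.41 -0.09  1.07  0.    0.35] frame [ 0.0006 -0.0824] rack [-0.0255  0.3074]
n 1 tot mm start axes [-0.6 -0.6  1.3] end axes [-0.6 -0.6  1.3] turn [ 0.12 -0.07 -0.04] phi0 81.0
```

Request:
drive_tool(steps=[0,0,0,0,0,0,-0.05,0,0,0,0,0,0,-0.05,0,0,0,0,0,0,-0.05,0,0,0,0,0,0,-0.05,0,0,-0.015,0,0,0,-0.05,0,0,-0.03,0,0,0,-0.05,0,0,-0.03,0,0,0,0,0,0,-0.02,0,0,0,1])

```text
clock: 21.6
eef_pos: [0.5334, 0.105, 0.2798]
tool_rot: [0.761, 0.649, 0.001, 0.001]
ft_force: [0.3, 0.5, -0.9]
grip_width: 0.0318
```

Request:
drive_tool(steps=[-0.0385,0.0122,0,0,0,0,1,-0.0385,0.0122,0,0,0,0,1,-0.0385,0.0122,0,0,0,0,1,-0.0385,0.0122,0,0,0,0,1,-0.0385,0.0122,0,0,0,0,1,-0.0385,0.0122,0,0,0,0,1,-0.0385,0.0122,0,0,0,0,1,-0.0385,0.0122,0,0,0,0,1])

```text
clock: 22.27
eef_pos: [0.5806, -0.2166, 0.2773]
tool_rot: [0.761, 0.649, -0.0, -0.0]
ft_force: [0.6, -0.2, 0.1]
grip_width: 0.0001
```

```bash
cat > look.py <<'E'
from wm import *
def look(tag,side=True):
    st(); i,d=vision.camera('top');save('t'+tag,i,(160,160,440,300),2.8)
    h=cv2.cvtColor(i,cv2.COLOR_RGB2HSV); o=((h[...,0]>5)&(h[...,0]<22)&(h[...,1]>130)&(h[...,2]>150)).astype(np.uint8)
    n,l,s,c=cv2.connectedComponentsWithStats(o)
    for k in range(1,n):
        if s[k,4]>8 and c[k][0]<440:
            zz=.036 if c[k][0]>330 else .135
            p=onz('top',*c[k],zz); print(c[k].round(1),s[k,4],'rack' if zz<.1 else 'frame',(w2loc(RO,RY,p) if zz<.1 else w2loc(FO,FY,p)).round(4))
    if side: i,d=vision.camera('side'); save('s'+tag,i,(180,80,380,330),2.4)
E
python3 - <<'E'
from look import *
look('13'); delta([*loc2w(RO,RY,.082,-.045),.088],np.pi/2+RY)
E
```

```text
t 22.27 pos [ 0.5806 -0.2166  0.2773] phi 1.412 z [-0.  0. -1.] F [ 0.6 -0.2  0.1] w 0.0001 j [-0.36  0.49  0.31  1.38 -0.   -0.2 ] frame [ 0.0972 -0.3932] rack [ 0.0715 -0.0034]
[221.9 187.3] 19 frame [0.0437 0.0839]
[284.8 196.6] 25 frame [ 0.0479 -0.0829]
[413.4 210.2] 9 rack [ 0.05   -0.0541]
[215.5 221.7] 28 frame [-0.0478  0.0839]
[278.5 231.2] 24 frame [-0.0439 -0.0825]
[406.  241.4] 26 rack [-0.0418 -0.0474]
n 5 tot mm start axes [-37.1  10.1 188.4] end axes [-37.6   9.8 188.3] turn [ 0.    0.12 -0.46] phi0 80.5
```

View pics/t13.png

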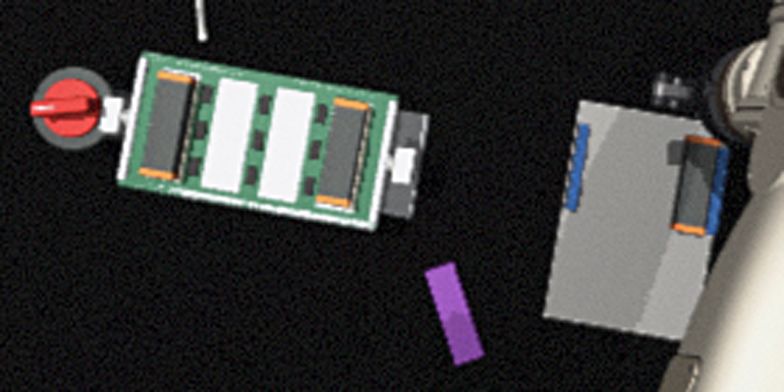

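View pics/s13.png

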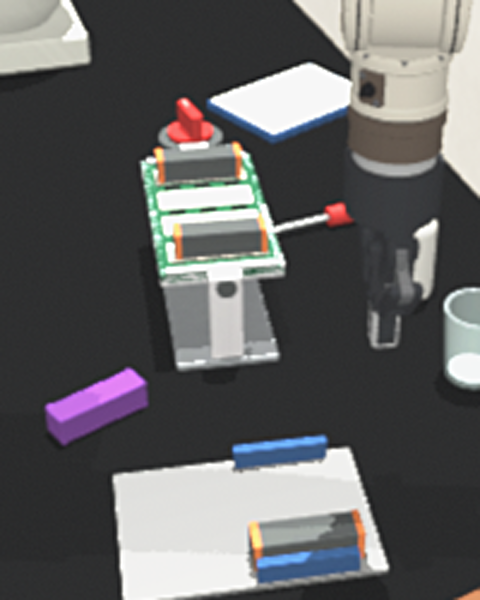

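Second weight sits about 3 mm from strip 0's centre. The third is still in its slot at t13 (700,185). I move behind it.

Request:
drive_tool(steps=[-0.036,0.01,0,0,0,-0.4,1,0,0,0.041,0,0,0,1,0,0,0.041,0,0,0,1,0,0,0.041,0,0,0,1,0,0,0.035,0,0,0,1,0,0,0.025,0,0,0,1,0,0,0,0,0,0,1,0,0,0,0,0,0,1])

```text
clock: 23.03
eef_pos: [0.5838, -0.2507, 0.0929]
tool_rot: [0.758, 0.652, -0.001, -0.002]
ft_force: [0.1, 0.2, -0.1]
grip_width: 0.0005
```

```bash
python3 - <<'E'
from wm import *
st()
i,d=vision.camera('side'); save('s14',i,(200,200,380,360),4)
E
```

```text
t 23.03 pos [ 0.5838 -0.2507  0.0929] phi 1.42 z [-0.004  0.002 -1.   ] F [ 0.1  0.2 -0.1] w 0.0005 j [-0.41  0.66  0.09  1.    0.   -0.25] frame [ 0.1058 -0.4264] rack [ 0.0801 -0.0365]
```

View pics/s14.png

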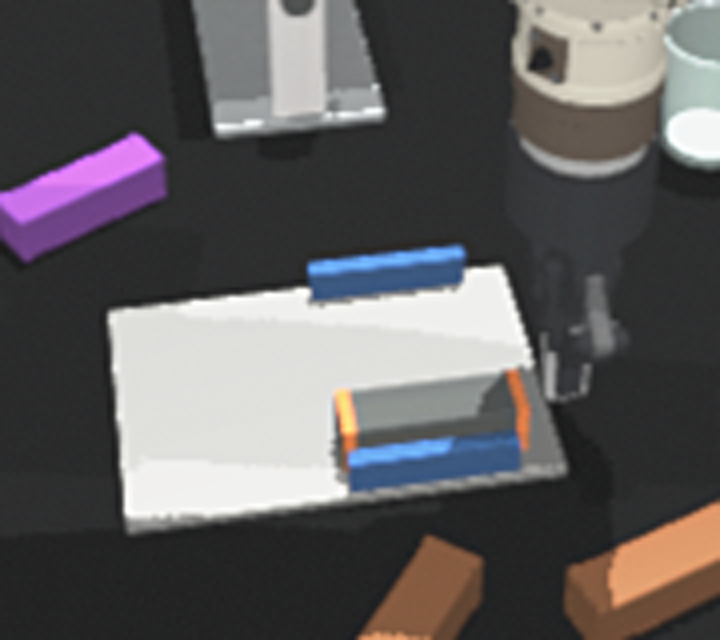

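Request:
drive_tool(steps=[-0.008,0,0.002,0,0,0.4,1,0,-0.0135,0,0,0,0,1,0,-0.0135,0,0,0,0,1,0,-0.0135,0,0,0,0,1,0,-0.0135,0,0,0,0,1,0,-0.0135,0,0,0,0,1,0,-0.0135,0,0,0,0,1,0,-0.012,0,0,0,0,1])

```text
clock: 23.75
eef_pos: [0.4935, -0.2463, 0.0956]
tool_rot: [0.761, 0.649, 0.001, 0.003]
ft_force: [1.2, -0.8, -0.3]
grip_width: 0.0004
```

Request:
drive_tool(steps=[0,0,0,0,0,0,1,0,0.01,0,0,0,0,1,0,0,-0.04,0,0,0,-1,0,-0.035,-0.04,0,0,0,-1,0,-0.037,0,0,0,0,-1,0,0,0,0,0,0,-1,0,0,0,0,0,0,-1])

```text
clock: 24.33
eef_pos: [0.4374, -0.2365, 0.1656]
tool_rot: [0.761, 0.649, 0.0, 0.001]
ft_force: [0.7, -0.6, 1.2]
grip_width: 0.0605
```

```bash
python3 - <<'E'
from look import *
look('15')
E
```

```text
t 24.33 pos [ 0.4374 -0.2365  0.1656] phi 1.411 z [ 0.002 -0.001 -1.   ] F [ 0.7 -0.6  1.2] w 0.0605 j [-0.5   0.34 -0.24  0.99 -0.   -0.34] frame [-0.0411 -0.4353] rack [-0.0668 -0.0456]
[222.1 187.3] 19 frame [0.0436 0.0835]
[284.8 196.6] 25 frame [ 0.0479 -0.0829]
[215.5 221.7] 28 frame [-0.0478  0.0839]
[278.7 231.2] 25 frame [-0.0438 -0.083 ]
[406.5 237.2] 27 rack [-0.0297 -0.047 ]
[401.1 269.1] 28 rack [-0.1216 -0.0467]
```

View pics/t15.png

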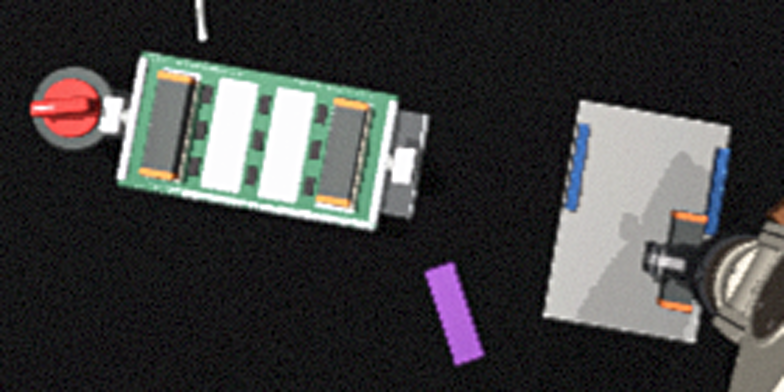

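View pics/s15.png

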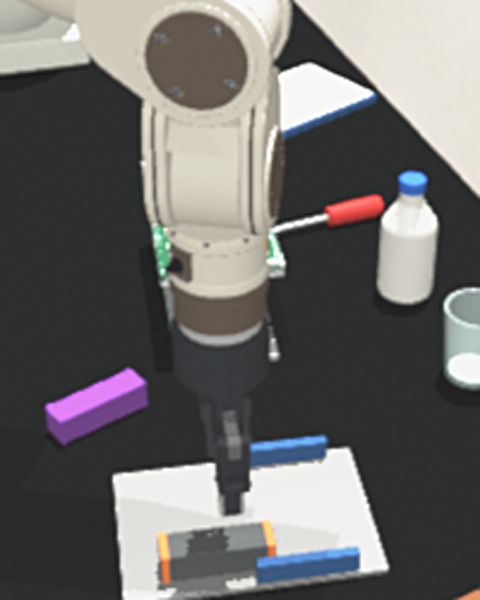

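Request:
drive_tool(steps=[-0.0015,-0.008,0.028,0,0,0,-1,0,0,0.028,0,0,0,-1,0,0,0.024,0,0,0,-1,0,0,0,0,0,0,-1,0,0,0,0,0,0,-1])

```text
clock: 24.85
eef_pos: [0.4305, -0.2366, 0.0831]
tool_rot: [0.761, 0.649, -0.0, -0.001]
ft_force: [1.2, 0.5, 0.1]
grip_width: 0.0857
```

```bash
python3 - <<'E'
from wm import *
st(); delta([*loc2w(RO,RY,-.076,-.047),.083],np.pi/2+RY)
E
```

```text
t 24.85 pos [ 0.4305 -0.2366  0.0831] phi 1.413 z [-0.002  0.001 -1.   ] F [1.2 0.5 0.1] w 0.0857 j [-0.5   0.44 -0.35  0.79  0.   -0.34] frame [-0.0478 -0.4364] rack [-0.0735 -0.0467]
n 1 tot mm start axes [-0.3 -2.5  0.1] end axes [-0.3 -2.5  0.1] turn [-0.11 -0.04  0.  ] phi0 80.9
```

Request:
drive_tool(steps=[0,-0.0022,0,0,0,0,-1,0,0,0,0,0,0,1,0,0,0,0,0,0,1,0,0,0,0,0,0,1,0,0,0,0,0,0,1,0,0,0,0,0,0,1,0,0,0,0,0,0,1,0,0,0,0,0,0,1])

```text
clock: 25.52
eef_pos: [0.4285, -0.2365, 0.0847]
tool_rot: [0.761, 0.649, 0.0, 0.001]
ft_force: [0.2, 1.1, 5.6]
grip_width: 0.0288
```

Request:
drive_tool(steps=[0,0,-0.02,0,0,0,1,0,0,-0.04,0,0,0,1,0,0,-0.04,0,0,0,1,0,0,-0.04,0,0,0,1,0,0,-0.02,0,0,0,1,0,0,0,0,0,0,1])

```text
clock: 26.02
eef_pos: [0.4301, -0.2374, 0.2488]
tool_rot: [0.761, 0.649, 0.002, 0.005]
ft_force: [1.2, -0.8, -4.0]
grip_width: 0.0288
```

```bash
python3 - <<'E'
from wm import *
st(); delta([*loc2w(FO,FY,-.001,.029),.24],np.pi/2+FY)
delta([*loc2w(FO,FY,-.001,-.027),.24],np.pi/2+FY)
i,d=vision.camera('side'); save('s16',i,(180,100,380,340),3.2)
E
```

```text
t 26.02 pos [ 0.4301 -0.2374  0.2488] phi 1.412 z [ 0.009 -0.005 -1.   ] F [ 1.2 -0.8 -4. ] w 0.0288 j [-0.5   0.25 -0.13  1.18 -0.   -0.35] frame [-0.0481 -0.4373] rack [-0.0739 -0.0476]
n 12 tot mm start axes [466.4  46.5   7.7] end axes [466.3  47.1   8.8] turn [ 0.53  0.19 -0.08] phi0 80.9
n 10 tot mm start axes [410.4  46.5   7.9] end axes [410.3  47.1   8.8] turn [ 0.53  0.19 -0.08] phi0 80.9
```

View pics/s16.png

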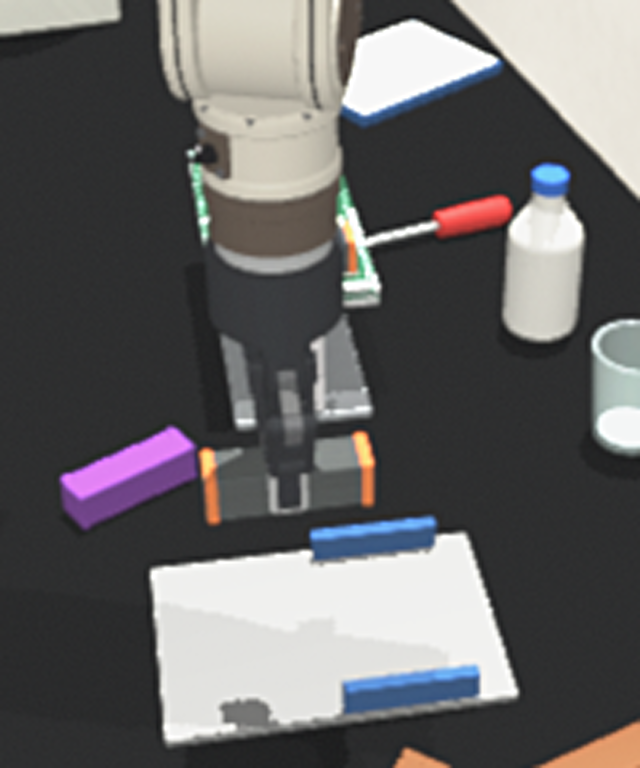

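Third weight is held and centred at crop (288,485). I carry it to strip 1, above the others.

Request:
drive_tool(steps=[0.0408,0.0047,0,0,0,0,1,0.0408,0.0047,0,0,0,0,1,0.0408,0.0047,0,0,0,0,1,0.0408,0.0047,0,0,0,0,1,0.0408,0.0047,0,0,0,0,1,0.0408,0.0047,0,0,0,0,1,0.0408,0.0047,0,0,0,0,1,0.0408,0.0047,0,0,0,0,1])

```text
clock: 26.73
eef_pos: [0.5149, 0.082, 0.2405]
tool_rot: [0.761, 0.649, -0.003, -0.001]
ft_force: [1.2, -1.2, -3.0]
grip_width: 0.0288
```

Request:
drive_tool(steps=[0.0408,0.0047,0,0,0,0,1,0.0408,0.0047,0,0,0,0,1,0,0,0,0,0,0,1,0,0,0,0,0,0,1,0,0,0,0,0,0,1,0,0,0,0,0,0,1])

```text
clock: 27.23
eef_pos: [0.5375, 0.1581, 0.2418]
tool_rot: [0.761, 0.649, -0.002, -0.001]
ft_force: [0.3, 0.1, -2.7]
grip_width: 0.029
```

```bash
python3 - <<'E'
from look import *
delta([*loc2w(FO,FY,-.001,-.027),.183],np.pi/2+FY); look('17')
E
```

```text
n 2 tot mm start axes [ 3.   3.1 58.8] end axes [ 2.9  2.9 58.8] turn [-0.21  0.12 -0.13] phi0 80.9
t 27.23 pos [0.5375 0.1581 0.2418] phi 1.411 z [-0.004 -0.002 -1.   ] F [ 0.3  0.1 -2.7] w 0.029 j [ 0.29  0.39  0.06  1.24 -0.    0.45] frame [-0.0039 -0.0299] rack [-0.03    0.3599]
[261.  194.2] 26 frame [ 0.0435 -0.0203]
[284.6 196.6] 27 frame [ 0.0477 -0.0824]
[256.4 231.3] 9 frame [-0.0542 -0.0259]
```

View pics/s17.png

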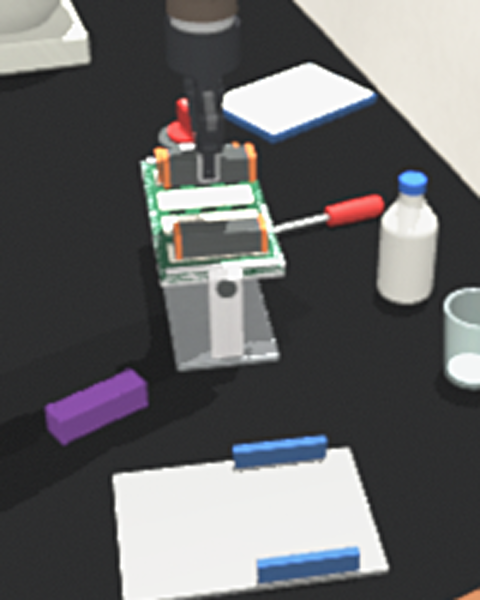

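Request:
drive_tool(steps=[0.003,0.003,0.015,0,0,0,1,0,0,0.02,0,0,0,1,0,0,0.015,0,0,0,1,0,0,0.004,0,0,0,1,0,0,0,0,0,0,1,0,0,0,0,0,0,1,0,0,0,0,0,0,1])

```text
clock: 27.92
eef_pos: [0.5428, 0.1616, 0.1912]
tool_rot: [0.761, 0.649, 0.001, 0.0]
ft_force: [-0.2, 0.4, -3.3]
grip_width: 0.0289
```

```bash
python3 - <<'E'
from wm import *
st(); delta([*loc2w(FO,FY,-.001,-.027),.183],np.pi/2+FY)
E
```

```text
t 27.92 pos [0.5428 0.1616 0.1912] phi 1.412 z [ 0.002  0.001 -1.   ] F [-0.2  0.4 -3.3] w 0.0289 j [ 0.29  0.44 -0.01  1.12  0.    0.45] frame [ 0.0008 -0.0256] rack [-0.0253  0.3641]
n 1 tot mm start axes [-1.4 -1.8  8.2] end axes [-1.4 -1.8  8.2] turn [ 0.12 -0.06 -0.12] phi0 80.9
```

Request:
drive_tool(steps=[-0.001,-0.0015,0.003,0,0,0,1,0,0,0.003,0,0,0,1,0,0,0.0015,0,0,0,1,0,0,0,0,0,0,1,0,0,0,0,0,0,1])

```text
clock: 28.33
eef_pos: [0.5406, 0.1611, 0.1837]
tool_rot: [0.761, 0.649, 0.001, 0.0]
ft_force: [-2.8, -2.1, 5.7]
grip_width: 0.0287
```

```bash
python3 - <<'E'
from wm import *
st()
i,d=vision.camera('side'); save('s18',i,(220,120,320,220),6)
E
```

```text
t 28.33 pos [0.5406 0.1611 0.1837] phi 1.413 z [ 0.002  0.    -1.   ] F [-2.8 -2.1  5.7] w 0.0287 j [ 0.29  0.44 -0.03  1.1  -0.    0.45] frame [-0.0013 -0.0265] rack [-0.0274  0.3633]
```

View pics/s18.png

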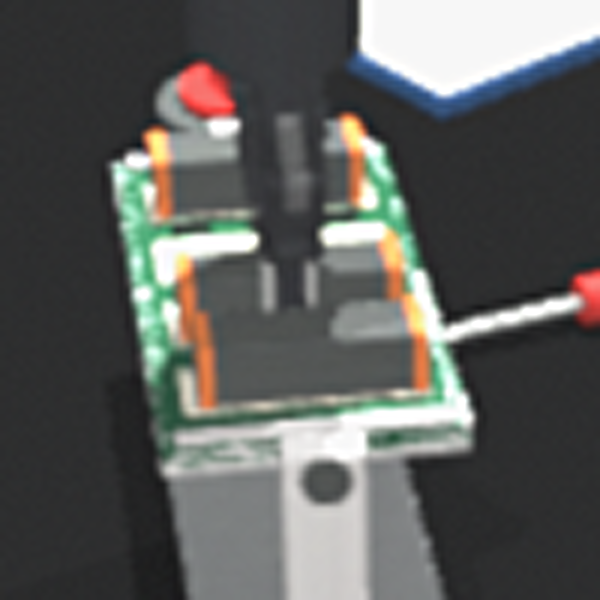

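The third weight is resting on strip 1, with the contact force showing. I release it with a small opening.

Request:
drive_tool(steps=[0,0,0,0,0,0,-0.02,0,0,0,0,0,0,-0.02,0,0,0,0,0,0,-0.02,0,0,0,0,0,0,-0.02,0,0,-0.01,0,0,0,-0.02,0,0,-0.025,0,0,0,-0.02,0,0,-0.04,0,0,0,-0.02,0,0,-0.04,0,0,0,-0.02])

```text
clock: 29.05
eef_pos: [0.5395, 0.1608, 0.2979]
tool_rot: [0.761, 0.649, -0.002, -0.001]
ft_force: [1.1, 0.2, 0.3]
grip_width: 0.0438
```

Request:
drive_tool(steps=[-0.02,-0.036,-0.003,0,0,0,0,-0.02,-0.036,0,0,0,0,0,-0.02,-0.036,0,0,0,0,0,-0.02,-0.036,0,0,0,0,0,-0.02,-0.036,0,0,0,0,0,-0.03,-0.02,0,0,0,0,0,-0.03,-0.02,0,0,0,0,0,0,0,0,0,0,0,0])

```text
clock: 29.72
eef_pos: [0.2933, 0.0352, 0.3007]
tool_rot: [0.762, 0.648, -0.001, 0.0]
ft_force: [0.4, 0.3, 0.0]
grip_width: 0.0428
```

```bash
python3 - <<'E'
from look import *
from meas import panel
look('19'); i,d=vision.camera('top'); C=cloud('top',d); save('t19b',i,(160,160,330,280),4.5)
P,_=panel(C,C,FO,FY)
for lo,hi in((.1,.115),(.128,.142)):
    q=P[(P[:,2]>lo)&(P[:,2]<hi)]; A=np.c_[q[:,0],q[:,1],np.ones(len(q))]; print(len(q),np.linalg.lstsq(A,q[:,2],rcond=None)[0].round(4))
h=cv2.cvtColor(i,cv2.COLOR_RGB2HSV); red=((h[...,0]<6)|(h[...,0]>174))&(h[...,1]>120)&(h[...,2]>90)
m=red&(abs(C[...,2]-.145)<.006)&(C[...,0]<.65); t=C[m][:,:2]; q=t-t.mean(0); w,V=np.linalg.eigh(q.T@q); print('bar',len(t),t.mean(0),'lock~',(FY-np.arctan2(V[1,1],V[0,1]))%np.pi)
E
```

```text
t 29.72 pos [0.2933 0.0352 0.3007] phi 1.409 z [-0.002 -0.002 -1.   ] F [0.4 0.3 0. ] w 0.0428 j [ 0.12 -0.17 -0.43  1.31 -0.    0.28] frame [-0.2259 -0.1894] rack [-0.2518  0.2001]
2673 [5.000e-04 1.000e-04 1.054e-01]
1343 [ 1.00e-04 -1.30e-03  1.35e-01]
bar 88 [0.57377772 0.36155436] lock~ 1.2879401996409896
```

View pics/t19b.png

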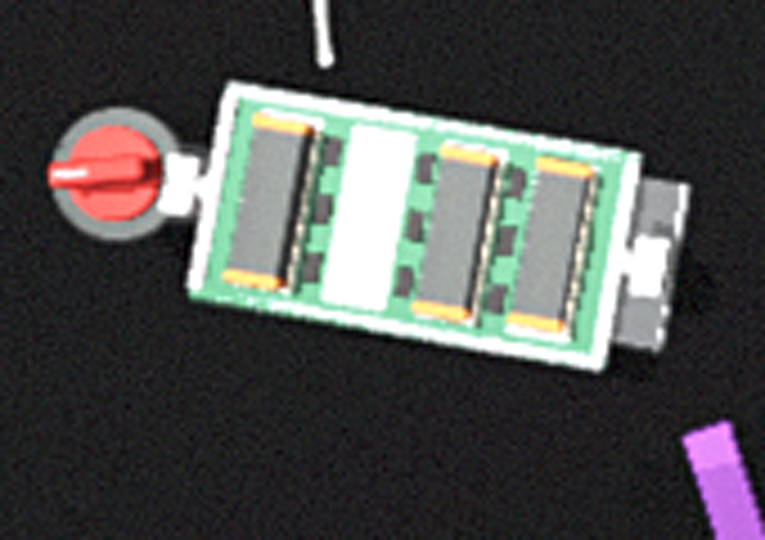

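View pics/s19.png

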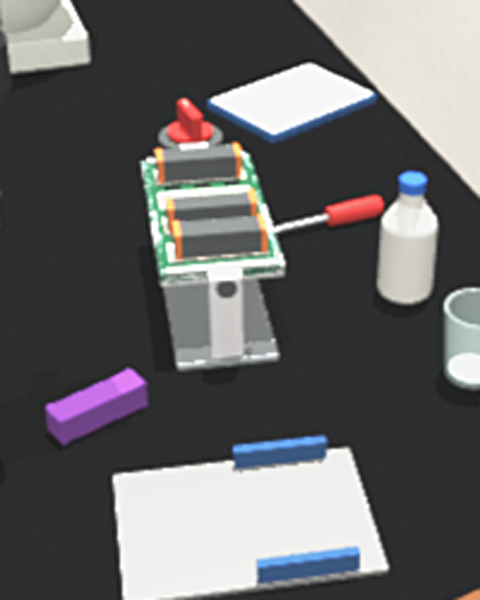

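```bash
python3 - <<'E'
from wm import *
i,d=vision.camera('top'); C=cloud('top',d)
l=C[...,:2]-FO; a=l@[np.cos(FY),np.sin(FY)]; b=l@[-np.sin(FY),np.cos(FY)]
m=((abs(C[...,2]-.135)<.006)&(abs(a)<.08)&(abs(b)<.115)).astype(np.uint8)
n,L,s,c=cv2.connectedComponentsWithStats(m)
for k in range(1,n):
    if s[k,4]>60:
        (cx,cy),wh,an=cv2.minAreaRect(np.c_[a[L==k],b[L==k]].astype(np.float32)*1000); A=np.argwhere(L==k)
        q=np.c_[a[L==k],b[L==k]]; qq=q-q.mean(0); w,V=np.linalg.eigh(qq.T@qq)
        print(s[k,4],'centre mm',round(cx,1),round(cy,1),q.mean(0).round(4),np.round(wh,1),'ang',np.arctan(V[1,1]/V[0,1]).round(3))
print('strip image centres a -1.5, b -82.3 -26.1 29.9 85.9'); st()
E
```

```text
446 centre mm -1.5 85.1 [-0.0016  0.0848] [30.9 99.7] ang -0.001
443 centre mm -0.5 -25.9 [-0.0006 -0.0262] [30.8 99.4] ang -0.001
440 centre mm 1.8 -81.8 [ 0.0018 -0.082 ] [29.9 99.6] ang -0.003
strip image centres a -1.5, b -82.3 -26.1 29.9 85.9
t 29.92 pos [0.2988 0.038  0.3011] phi 1.412 z [ 0.002  0.001 -1.   ] F [ 0.3  0.6 -0.5] w 0.0428 j [ 0.13 -0.16 -0.43  1.31  0.    0.28] frame [-0.2209 -0.1859] rack [-0.2468  0.2037]
```

All three are within about 3.3 mm and 0.003 rad of their strips. The panel is level and the lock measures about 1.29 rad. The robot is clear, so I'm handing in.

```bash
python3 -c "
from workcell import job_done
print(job_done())"
```

```text
the job is handed in; nothing more can be done
None
```

I turned the panel level onto its stop, locked the frame, and laid all three weights present on strips 3, 0 and 1. The job is handed in at about 30 s on the robot's clock; it reported no verdict.

- **Weights:** in the last images their centres were about 1, 3.3 and 1 mm from the strip centres (strips 3, 0 and 1). They were aligned to the strips within 0.003 rad.
- **Panel and lock:** the panel slope was about 0.0005 rad. The knob read about 1.29 rad from its bar angle, and a torque of about 1.2 N m during the turn showed it had reached its stop.
- **Bystanders:** the bottle, beaker and screwdriver looked unmoved in the pictures, but I did not measure them. The gripper was clear of everything.
- **One disagreement:** the left weight in the rack shifted about 4 mm against its cheek before I reached it, so I measured it again before gripping.

No check failed.

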